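# Fit the retaining ring on a pallet-truck wheel

### The arm

A 7-joint arm with a two-finger parallel gripper is mounted at the origin on the work surface. World frame = base frame: x ahead of the robot, y to its left, z up, the work surface at z = 0. Lengths are in mm, angles in degrees, forces in N, time in s.
With the tool pointing down it reaches from about 425 to 825 mm from the base axis. Payload 3.6 kg.
Tool frame: the origin (TCP) lies midway between the tips of the shut fingers; the grasp point (between the pads) lies r.pinch_z behind it (r.pinch_z is the distance from the TCP to the grasp point, in mm); x points along the fingers, y is the direction in which the jaws open and shut, and the axes are right-handed (so a half turn about x gives the same grasp; the last joint's range is limited). The gripper opens to 85 mm and grips with 20 to 120 N. Pads are 22 mm wide; open, the fingers measure 114 mm over their backs; the gripper's body (76 mm by 85 mm) begins 54 mm behind the grasp point. The pads swing forward as they close: fully open they stand 13 mm farther back than shut.
Start: joints at [64.2, 35.231, -0.722, 81.555, 0.464, 63.22, -2.315], TCP at [267.305, -592.459, 195.897] pointing down, gripper open.
Joint ranges: [-178.69, 178.69], [-17.37, 117.87], [-77.05, 75.6], [15.02, 138.74], [-78.02, 258.01], [0.78, 113.62], [-162.83, 162.83]. Speed limits (degrees/s): [159.86, 159.86, 180, 180, 180, 180, 180].

### API

Orientations are given as a 3x3 rotation matrix whose columns are the frame's x, y, z axes.
In Python, from workcell import r, cams, nets gives the robot as it stands.
- The arm moves only by the shell command python3 -m inch 'ROWS'. ROWS is JSON, a list of rows, each an object of numbers: "x", "y", "z": the shift along the tool's x, y, z in m; "rx", "ry", "rz": the turn, a rotation vector about the tool's x, y, z in rad; "gripper": the closure, from -1 (fully open) to 1 (shut). In form: [{"x": .., "y": .., "z": .., "rx": .., "ry": .., "rz": .., "gripper": ..}, ...]. A call has 1 to 5 rows; each row is the pose to reach, as a shift and turn from the pose commanded when the call began, along the tool's axes at that moment; what a row does not reach only later rows make up. A row lasts 1/8 s, in which the tool goes at most 62.5 mm and 10.7 degrees, less where a joint would pass 70% of its speed; a pose out of reach is approached as far as the arm can. A call with a gripper value outside its range is refused whole. The fingers move at their own pace and stop on an object; the grip force is fixed at half the most. Time passes only in rows, so rows that repeat a pose let the fingers close. It gives the time, the measured TCP pose, the force and the opening at its end, in the units of the state.
- r.read_state(): the state, without advancing time (a new reading comes with each control period).
- cams.grab_frame(name): name is "scene" or "top" or "wrist"; returns the picture (480x640x3 uint8, red, green, blue); there is no depth.
- cams.camera_info(name): a dict with "camera_matrix" (3x3 intrinsics, pixels), "k1" (the pictures are not rectified: a ray, as slopes to the right and down, at radius r is drawn at 1 + k1 r^2 times it, then the intrinsics apply), "R" (3x3) and "t" (3): a world point X has camera coordinates R X + t. Camera axes: x right, y down, z forward; pixel columns grow to the right and rows downward; lengths in mm; the calibration is good to about 2 mm. A picture is of the moment at which its call begins: read the wrist's pose just before it. camera_info takes no time and is no camera call; for the wrist camera it gives the pose at the moment of the call.
- r.sign_off(): hands the job in, once; it reports no verdict.
Trained networks look in the newest picture that a camera, given by its name, has taken for a name from the list of things; names that differ only in an ending like _2 or _b are one class to them, and where a whole thing is asked for, a point or a joint stands for the part that bears it (a point fixed in the world has none). Each returns a list of dicts, best first, with "conf" (0 to 1); they miss things now and then, are a little off and sometimes report something else, mostly with a low value. They report only what shows in the picture. A call takes as long as a camera call. They do not tell look-alikes from the thing itself.
- nets.masks_of(camera, thing): "region" (480x640 bool, what is visible of it) and "extent" ([left, top, width, height] in pixels, round what is visible of it).
The state is a dict: "clock": time; "joint_positions": joint angles; "qd": joint speeds; "tau": joint torques, N m; "ee_pos": TCP position; "tcp_rot": TCP orientation; "contact_force": force on the tool from outside, world axes, zero at the start; "wrist_torque": the same for the moment, N m; "gripper_width": finger opening in mm.
Only numpy, scipy, OpenCV 4.12 (cv2) and the standard library are available. Lean on these libraries where they do the work, as an engineer would, in place of code of your own. Each camera call takes 0.05 s, during which the arm holds its last target. There are 200 camera calls.

### The job

Squeeze the red-handled pliers on the hanger so that they spread the retaining ring on their tips, slide the spread ring down over the wheel's upright axle and gently press the brass spring washer down with it (6 to 12 N is right, 20 N too much), then let the ring close in the axle's groove so that it holds the washer down. Afterwards put the pliers, tips down, in the blue tool caddy. Do not touch the ring with the fingers, and leave the other things where they are.

Things in the scene. Friction and masses are not known exactly. Their poses are not given: they have to be found in the camera images.
- pliers_grip (a point): Ring pliers with red handles, hung upright, tips down. Point half-way between the handles at the height to grip; z up, y across from handle to handle, x forward to the ring. Handles: bars 16 mm wide (x), from 23 mm below to 33 mm above this point; over their outsides 62 mm here when slack, 40 mm squeezed to the built-in stop, where they stand parallel (up to 120 N does no harm).
- pliers_left (a joint): Angle of each pliers leg (they move alike): 0 slack, 0.20 rad squeezed to the stop. Squeezing the handles along y spreads the tips; it takes about 17 N. The handles spring outward with 4 to 5 N, so let out to 58 to 60 mm over their outsides they still press on the fingers and the pliers stay held, while the ring is already free to close.
- pliers_bridge (a point): Same pliers, 0.2 kg: point between the two leg pivots, 55 mm below pliers_grip, same axes. The tips end 75 mm below it, at x = 0; shoulders over the tips bear on the ring's upper face. Behind (-x) a square stud with a round head (to x = -29 mm) sits in the open-topped slot of the green hanger, whose top is 6 mm above this point: lift straight up at least 15 mm to free it.
- pliers: The same pliers; same point and axes as pliers_bridge.
- ring_center (a point): Steel retaining ring, 47 mm outside, 37 mm inside when closed, 5 mm thick, 25 to 45 g, lying on the hanger's nest with the pliers tips in the gap between its notched lugs. Its centre at half thickness; z up, -x to the gap and lugs (tips at x = -28 mm). Spread, it clears the 40 mm axle by about 1 mm all round if the axle's centre line passes through x = -3 mm, y = 0 of this frame.
- ring: The ring; origin on its underside, 2.5 mm below ring_center, same axes. Two stiff arms hinged at the back (x = +20 mm) spring shut. Squeezing the pliers to the stop wedges the tips into the lug notches, and the ring then hangs on them and is carried along.
- ring_left (a joint): Opening angle of each ring arm: 0 closed, about 0.24 rad when spread by the squeezed pliers. In the groove it closes to under 0.07; on the axle outside the groove it stays above 0.09.
- hub_face (a point): Pallet-truck wheel, 150 mm across, orange tyre, lying flat, fixed. Point on its axis on the upper face of its hub, 44 mm above the table. A 40 mm steel axle stands upright here. Its end is 37 to 57 mm above this point: it differs from wheel to wheel and is NOT measured. The end has a bevel 2 mm wide, 3 mm high. The groove, 7 mm high, 36 mm in diameter, has its upper edge 12 mm below the end.
- wheel: The wheel with its axle and brass washer; origin on the axis at table height. The washer, 64 mm across, 4 mm thick, sits on a spring around the axle and covers the lower part of the groove; its upper face is 14.5 mm below the axle's end when free. The ring lying on it must be pushed down with it by 2.5 to 4.5 mm to stand opposite the groove.
- washer (a joint): How far the washer is pushed down, m: 0 free, 0.0045 firm end of travel. Its spring pushes back with 3 N at first touch, 5.5 N at 2.5 mm, 7.5 N at 4.5 mm; past that it is rigid. When the ring is let go in the groove, both spring back until the washer is about 2.5 mm down.
- caddy: Blue open-topped tool caddy, fixed, 90 mm (x) by 100 mm (y) outside, 90 mm high, 5 mm walls and floor. Origin at the centre of its underside.
- tape_roll: Cardboard roll, 90 mm across, 48 mm high; leave alone.
- screwdriver: Screwdriver lying on the table; leave alone.
- can_red: Can with a red label, 60 mm across, 170 mm high; leave alone.
- can_blue: Can with a blue label, 60 mm across, 170 mm high; leave alone.
- carton: Carton 110 x 150 x 80 mm; leave alone.
- mug: White mug 90 mm high; leave alone.
- bearing: Ball bearing 52 mm across, 15 mm high, flat on the table; leave alone.
Mind the look-alikes: they are no part of the job. There is more than one size of the pliers; the job needs the larger.

How it is judged:
By the outcome, as a careful person would: the job done as asked, in the order asked, and still so for the second after the job is handed in, with the robot touching nothing.
It also fails if it takes over 64 s, if anything falls off the work surface, if the arm or the gripper's body presses on something with over 40 N, if the wrist force passes 120 N, or if a joint passes its speed limit or range.

## Working session

There is one attempt and no reset: what is moved stays moved. The work goes in short steps, Python scripts to look and compute and a shell command to move; the robot and the scene stay as the last step left them, time stands still between calls to the robot, and variables do not carry over. Pictures are saved under pics/ and viewed, about 8 in all and at most 12, crops included, and the job is handed in when it is done.

```bash
ls; mkdir -p pics; cat > h.py <<'E'
import numpy as np, cv2
from workcell import r,cams,nets
def info(n):
    c=cams.camera_info(n); return np.array(c["camera_matrix"],float),c["k1"],np.array(c["R"]),np.array(c["t"])
def proj(c,X):
    K,k,R,t=c; p=np.atleast_2d(X)@R.T+t; s=p[:,:2]/p[:,2:]; s=s*(1+k*(s**2).sum(1,keepdims=True)); return s@K[:2,:2].T+K[:2,2]
def ray(c,uv):
    K,k,R,t=c; d=np.linalg.solve(K[:2,:2],np.asarray(uv,float)-K[:2,2]); s=d.copy()
    for _ in range(20): s=d/(1+k*(s@s))
    v=R.T@np.r_[s,1]; return -R.T@t, v/np.linalg.norm(v)
def onz(c,uv,z):
    o,v=ray(c,uv); return o+v*(z-o[2])/v[2]
def tri(obs):
    A=np.zeros((3,3));b=np.zeros(3)
    for c,uv in obs:
        o,v=ray(c,uv);P=np.eye(3)-np.outer(v,v);A+=P;b+=P@o
    return np.linalg.solve(A,b)
def save(n,img): cv2.imwrite("pics/"+n,img[:,:,::-1])
E
python3 - <<'E'
from h import *
np.set_printoptions(precision=1,suppress=True)
print(r.pinch_z, r.read_state())
for n in("scene","top"):
    c=info(n);print(n,-c[2].T@c[3],c[0].tolist(),c[1],c[2].tolist()); save(n+"0.png",cams.grab_frame(n))
    for th in("pliers","ring","wheel","caddy"):
        for m in nets.masks_of(n,th): print(n,th,round(m["conf"],2),m["extent"])
E
```

```text
pics
18.700000000000003 {'clock': 0.0, 'joint_positions': array([64.2, 35.3, -0.7, 81.6,  0.5, 63.2, -2.3]), 'qd': array([ 0. ,  0. , -0. ,  0. , -0. ,  0.1,  0. ]), 'tau': array([ -0. , -46.9,   0.3, -17.1,   0. ,   0. ,   0. ]), 'ee_pos': array([ 267. , -591.7,  194.7]), 'tcp_rot': array([[-0. ,  0.4, -0.9],
       [ 0. , -0.9, -0.4],
       [-1. , -0. ,  0. ]]), 'contact_force': array([ 0.3, -0.4, -0.2]), 'wrist_torque': array([ 0., -0., -0.]), 'gripper_width': 85.606918172378}
scene [985.7 779.4 656.9] [[505.7374780008381, 0.0, 313.4654229828819], [0.0, 505.7374780008381, 236.15637057069782], [0.0, 0.0, 1.0]] -0.08186682364852899 [[-0.8829777806099339, 0.46915167881632364, 0.01571436326996312], [0.23901767949695915, 0.47815646383130633, -0.8451254019281573], [-0.4040059254974415, -0.7424709410880442, -0.5343370788208414]]
scene pliers 0.89 [376.2, 230.4, 33.0, 79.7]
scene pliers 0.57 [414.6, 268.8, 56.8, 29.8]
scene pliers 0.44 [245.2, 170.1, 58.7, 50.5]
scene ring 0.62 [360.8, 306.7, 31.0, 16.4]
scene wheel 0.88 [245.8, 169.7, 58.5, 51.4]
scene caddy 0.65 [299.7, 199.1, 57.3, 58.7]
scene caddy 0.48 [358.9, 305.5, 33.0, 15.9]
top [403.1  37.3 989.4] [[437.2262920668789, 0.0, 317.0001382071082], [0.0, 437.2262920668789, 238.49265808327522], [0.0, 0.0, 1.0]] 0.03764819652031151 [[0.02682694505855615, -0.9987536643750102, 0.042088394080971134], [-0.985187939379179, -0.03354915486459452, -0.1681641409744618], [0.16936658206574412, -0.03695364806566962, -0.9848600858873338]]
top pliers 0.86 [214.0, 319.9, 57.9, 35.1]
top pliers 0.75 [190.3, 243.1, 36.8, 25.3]
top pliers 0.74 [360.4, 111.0, 37.7, 55.3]
top ring 0.52 [215.6, 232.6, 19.4, 22.0]
top wheel 0.93 [418.7, 233.4, 71.3, 68.2]
top caddy 0.97 [332.5, 253.4, 50.8, 48.6]
```

```bash
sleep 1; python3 -c "
import cv2,numpy as np
a=cv2.imread('pics/scene0.png');b=cv2.imread('pics/top0.png');print(a.shape)"
```

```text
(480, 640, 3)
```

View pics/scene0.png

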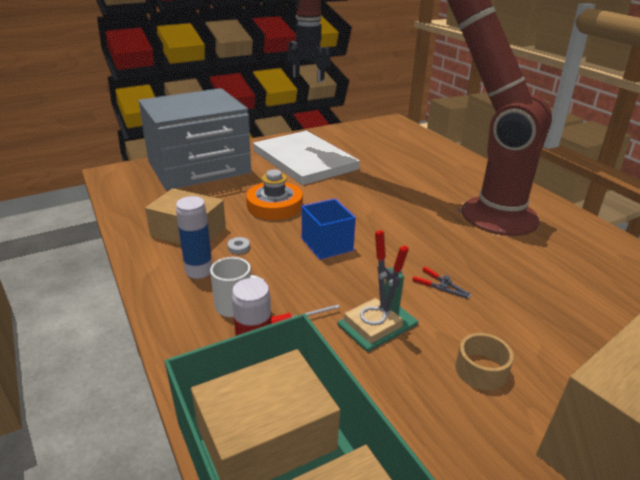

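View pics/top0.png

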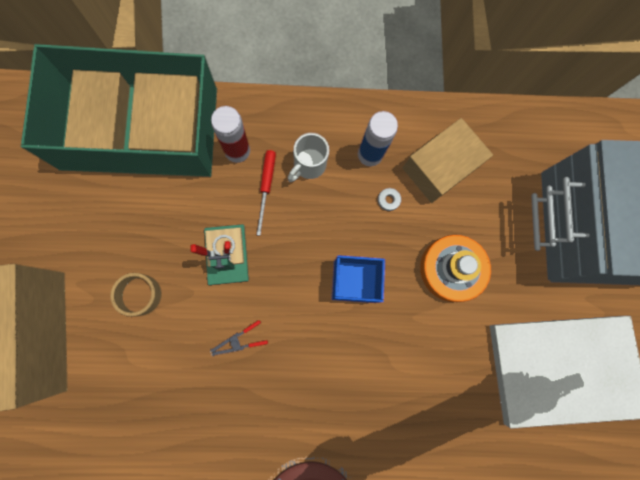

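The hanger with the upright pliers is at top px (225,255) and scene px (385,300). The wheel is at top px (457,268), the caddy at (359,279), and the lying pliers at (240,340) are the look-alike.

```bash
python3 - <<'E'
from h import *
a=cv2.imread('pics/scene0.png')[220:350,330:430];b=cv2.imread('pics/top0.png')[215:295,180:260]
a=cv2.resize(a,None,fx=4,fy=4,interpolation=cv2.INTER_CUBIC);b=cv2.resize(b,None,fx=5,fy=5,interpolation=cv2.INTER_CUBIC)
h=max(a.shape[0],b.shape[0]);P=lambda i:np.vstack([i,np.zeros((h-i.shape[0],i.shape[1],3),np.uint8)])
cv2.imwrite('pics/crop1.png',np.hstack([P(a),P(b)]))
s,t=info("scene"),info("top")
print("handle+y",tri([(s,(403,250)),(t,(194,249))]),"handle-y",tri([(s,(380,233)),(t,(228,246))]))
print("ring",tri([(s,(374,316)),(t,(224,243))]))
print("wheel axle top",tri([(s,(273,175)),(t,(468,265))]))
# caddy: base corners approx by rim
print("caddy rim center z90",onz(t,(359,279),90), "wheel tyre",onz(t,(456,268),40))
for p in [(335,258),(383,258),(383,302),(334,301)]: print(onz(t,p,90))
E
```

```text
handle+y [514.64266327 231.39676564 186.05921937] handle-y [521.22603859 170.56242127 187.75044506]
ring [547.51068997 207.11751122  34.73314856]
wheel axle top [ 512.75586852 -313.12962324   91.74828068]
caddy rim center z90 [475.93549261 -85.36916855  90.        ] wheel tyre [ 510.90091165 -306.04349892   40.        ]
[517.93335694 -34.90172067  90.        ]
[ 521.18647201 -135.12841275   90.        ]
[ 430.45935941 -135.14847223   90.        ]
[429.56746191 -34.58967924  90.        ]
```

View pics/crop1.png

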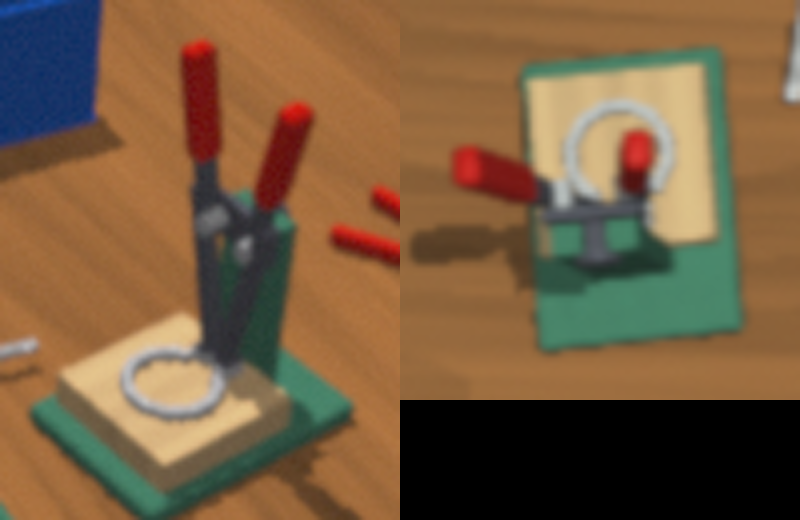

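Estimated pliers pose: grip at about (518,201,153) with yaw about 6°. The handle-end spacing of 61 mm matches the sizes given.

```bash
cat >> h.py <<'E'
def go(pos,yaw,s=None):
    """shift in tool axes (m) and rotation vector from the measured pose to TCP pos, tool y = -pliers y at yaw deg"""
    from scipy.spatial.transform import Rotation as Ro
    s=s or r.read_state(); R=np.array(s["tcp_rot"]); a=np.radians(yaw)
    x=np.array([0,0,-1.]);y=np.array([np.sin(a),-np.cos(a),0]);T=np.c_[x,y,np.cross(x,y)]
    d=R.T@(np.array(pos,float)-s["ee_pos"])/1000
    return np.round(d,4),np.round(Ro.from_matrix(R.T@T).as_rotvec(),4)
E
python3 - <<'E'
from h import *
np.set_printoptions(precision=4,suppress=True)
s=r.read_state();R=np.array(s["tcp_rot"]);print(R)
c=info("wrist");print("cam in tool",R.T@(-c[2].T@c[3]-s["ee_pos"]),R.T@c[2].T, c[0][0,0],c[1])
print(go([511,-306,330],6))
print(go([519,201,330],6))
E
```

```text
[[ 0.      0.4113 -0.9115]
 [ 0.0002 -0.9115 -0.4113]
 [-1.     -0.0001 -0.0001]]
cam in tool [-178.3149   -0.1391  -68.1299] [[ 0.0015 -0.269   0.9631]
 [ 1.      0.0004 -0.0014]
 [ 0.      0.9631  0.269 ]] 342.21788111931676 -0.000704815804609342
(array([-0.1341, -0.1609, -0.3399]), array([ 0.3191, -0.    ,  0.0001]))
(array([-0.134 , -0.6197, -0.5557]), array([ 0.3191, -0.    ,  0.0001]))
```

```bash
python3 -m inch '[{"x":-0.04,"y":-0.034,"z":-0.07,"rx":0.08,"gripper":-1},{"x":-0.07,"y":-0.08,"z":-0.14,"rx":0.16,"gripper":-1},{"x":-0.07,"y":-0.12,"z":-0.2,"rx":0.24,"gripper":-1},{"x":-0.07,"y":-0.14,"z":-0.26,"rx":0.319,"gripper":-1},{"x":-0.07,"y":-0.16,"z":-0.32,"rx":0.319,"gripper":-1}]' && python3 -m inch '[{"x":0,"y":0,"z":0,"gripper":-1},{"x":0,"y":0,"z":0,"gripper":-1}]'; python3 - <<'E'
from h import *
s=r.read_state();print(s["ee_pos"],s["joint_positions"]);c=info("wrist");im=cams.grab_frame("wrist");save("w1.png",im);np.savez("w1.npz",K=c[0],k=c[1],R=c[2],t=c[3])
for m in nets.masks_of("wrist","wheel"): print(m["conf"],m["extent"])
E
```

```text
[ 267.30472987 -592.42480813  195.87853377] [64.1993817  35.23162373 -0.72126711 81.55715975  0.46128185 63.22181194
 -2.31386597]invalid input at $[0]: expected keys x, y, z, rx, ry, rz, gripper
```

View pics/w1.png

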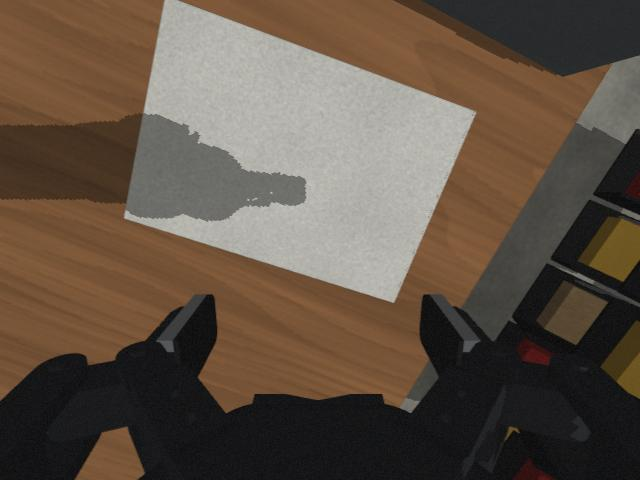

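All keys are required, so nothing moved. The wrist view shows only the fingers and the white board.

```bash
python3 -m inch '[{"x":-0.04,"y":-0.034,"z":-0.05,"rx":0.08,"ry":0,"rz":0,"gripper":-1},{"x":-0.06,"y":-0.07,"z":-0.10,"rx":0.16,"ry":0,"rz":0,"gripper":-1},{"x":-0.06,"y":-0.1,"z":-0.15,"rx":0.24,"ry":0,"rz":0,"gripper":-1},{"x":-0.06,"y":-0.13,"z":-0.20,"rx":0.319,"ry":0,"rz":0,"gripper":-1},{"x":-0.06,"y":-0.145,"z":-0.25,"rx":0.319,"ry":0,"rz":0,"gripper":-1}]' ; python3 -m inch '[{"x":0,"y":0.01,"z":-0.05,"rx":0,"ry":0,"rz":0,"gripper":-1},{"x":0,"y":0.01,"z":-0.05,"rx":0,"ry":0,"rz":0,"gripper":-1},{"x":0,"y":0.01,"z":-0.05,"rx":0,"ry":0,"rz":0,"gripper":-1}]'; python3 - <<'E'
from h import *
s=r.read_state();print(s["ee_pos"],s["joint_positions"],go([511,-306,250],6));c=info("wrist");im=cams.grab_frame("wrist");save("w1.png",im);np.savez("w1.npz",K=c[0],k=c[1],R=c[2],t=c[3])
for m in nets.masks_of("wrist","wheel"): print(m["conf"],m["extent"])
E
```

```text
clock: 1.23
ee_pos: [436.6, -355.1, 256.7]
tcp_rot: [[0.001, 0.105, -0.994], [-0.0, -0.994, -0.105], [-1.0, 0.0, -0.001]]
contact_force: [-0.0, -0.9, -0.2]
gripper_width: 85.2
clock: 1.6
ee_pos: [485.3, -362.7, 255.7]
tcp_rot: [[-0.001, 0.104, -0.995], [-0.0, -0.995, -0.104], [-1.0, 0.0, 0.001]]
contact_force: [0.0, -0.2, 0.4]
gripper_width: 85.5
[ 485.33524199 -362.74319525  255.65121831] [ 33.71706263  28.43212038   1.56720556  84.10151327  -0.74281739
  67.53707283 -48.66565364] (array([ 0.0056, -0.0538, -0.0314]), array([-0.0008,  0.0015, -0.0001]))
```

View pics/w1.png

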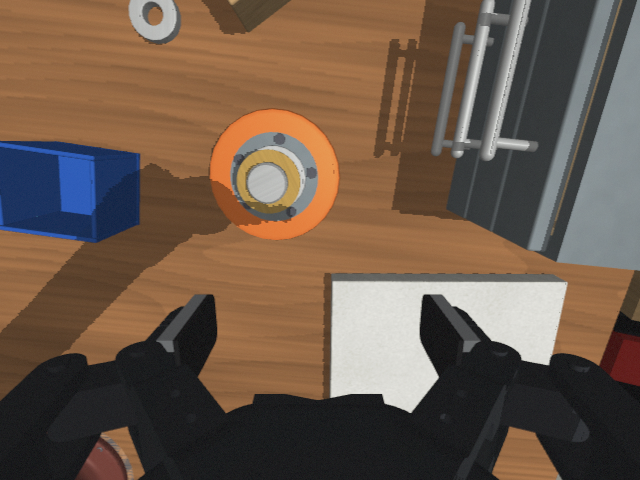

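The wheel's tyre centre is at px (274,174) and the axle end at (267,184). I'll take two more views on the way to the pliers.

```bash
cat > cap.py <<'E'
import sys
from h import *
n=sys.argv[1];s=r.read_state();c=info("wrist");im=cams.grab_frame("wrist");save(n+".png",im);np.savez(n+".npz",K=c[0],k=c[1],R=c[2],t=c[3]);print(s["ee_pos"])
E
python3 -m inch '[{"x":0,"y":-0.05,"z":0.025,"rx":0,"ry":0,"rz":0,"gripper":-1},{"x":0,"y":-0.1,"z":0.05,"rx":0,"ry":0,"rz":0,"gripper":-1},{"x":0,"y":-0.15,"z":0.05,"rx":0,"ry":0,"rz":0,"gripper":-1},{"x":0,"y":-0.15,"z":0.05,"rx":0,"ry":0,"rz":0,"gripper":-1}]' | head -2; python3 cap.py w2
python3 -m inch '[{"x":0,"y":-0.05,"z":-0.0,"rx":0,"ry":0,"rz":0,"gripper":-1},{"x":0,"y":-0.1,"z":-0.03,"rx":0,"ry":0,"rz":0,"gripper":-1},{"x":-0.02,"y":-0.16,"z":-0.05,"rx":0,"ry":0,"rz":0,"gripper":-1},{"x":-0.03,"y":-0.22,"z":-0.06,"rx":0,"ry":0,"rz":0,"gripper":-1},{"x":-0.03,"y":-0.28,"z":-0.06,"rx":0,"ry":0,"rz":0,"gripper":-1}]' | head -2
python3 -m inch '[{"x":0,"y":-0.06,"z":-0.0,"rx":0,"ry":0,"rz":0,"gripper":-1},{"x":0,"y":-0.12,"z":0,"rx":0,"ry":0,"rz":0,"gripper":-1},{"x":0,"y":-0.13,"z":0,"rx":0,"ry":0,"rz":0,"gripper":-1},{"x":0,"y":-0.13,"z":0,"rx":0,"ry":0,"rz":0,"gripper":-1}]' | head -2; python3 cap.py p1
python3 - <<'E'
from h import *
a=[cv2.imread(f'pics/{n}.png')[:300] for n in('w2','p1')]
cv2.imwrite('pics/c2.png',cv2.resize(np.vstack(a),None,fx=.95,fy=.95))
E
```

```text
clock: 2.2
ee_pos: [419.8, -214.8, 256.8]
[ 419.83607337 -214.79393971  256.81726053]
clock: 2.88
ee_pos: [453.4, 66.1, 287.0]
clock: 3.38
ee_pos: [438.6, 194.2, 285.8]
[438.58381002 194.17020677 285.79689124]
```

View pics/c2.png

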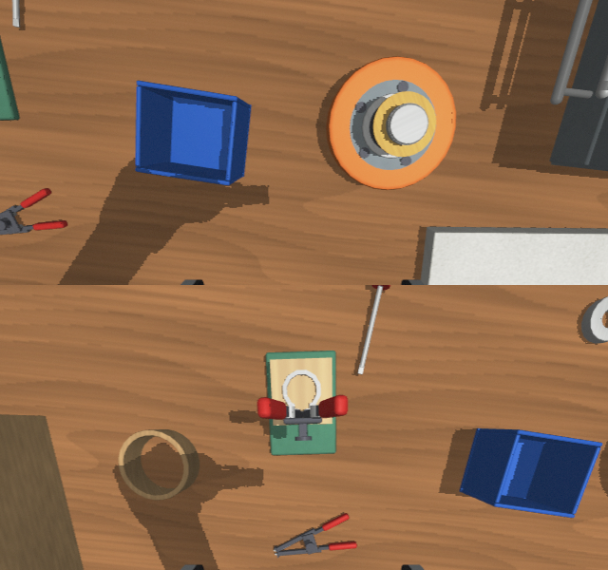

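w2: the axle end is at about px (428,130). p1: the pliers are seen from above, with handle ends at about px (278,128) and (360,128) and the ring centre at about (316,107).

```bash
cat > m.py <<'E'
from h import *
np.set_printoptions(precision=1,suppress=True)
def ld(n): d=np.load(n+".npz"); return (d["K"],float(d["k"]),d["R"],d["t"])
def fit(mask,box):
    x0,y0,x1,y1=box; m=np.zeros_like(mask); m[y0:y1,x0:x1]=mask[y0:y1,x0:x1]
    n,l,st,_=cv2.connectedComponentsWithStats(m); k=1+np.argmax(st[1:,4]); m=(l==k).astype(np.uint8)
    c=max(cv2.findContours(m,0,1)[0],key=len); return cv2.fitEllipse(cv2.convexHull(c)),st[k]
if __name__=="__main__":
    C={};
    for n,b in(("w1",(200,100,340,240)),("w2",(345,55,485,205))):
        im=cv2.imread(f"pics/{n}.png");h=cv2.cvtColor(im,cv2.COLOR_BGR2HSV);H,S,V=cv2.split(h)
        C[n]={}
        for nm,mk in(("tyre",(H<14)&(S>190)),("wash",(H>=16)&(H<30)&(S>90)),("axle",(S<40)&(V>165))):
            e,st=fit(mk.astype(np.uint8),b);C[n][nm]=e[0];print(n,nm,np.array(e[0]),np.array(e[1]),st)
    c1,c2=ld("w1"),ld("w2")
    for k in("tyre","wash","axle"): print(k,tri([(c1,C["w1"][k]),(c2,C["w2"][k])]), [onz(c,C[n][k],44)[:2] for c,n in((c1,"w1"),(c2,"w2"))])
    im=cv2.imread("pics/p1.png");h=cv2.cvtColor(im,cv2.COLOR_BGR2HSV);H,S,V=cv2.split(h);red=(((H<6)|(H>172))&(S>150)&(V>60)).astype(np.uint8)
    red[200:]=0;n,l,st,ce=cv2.connectedComponentsWithStats(red)
    for i in range(1,n):
        if st[i,4]>40: print("red",st[i],ce[i])
    e,st=fit(((S<45)&(V>130)).astype(np.uint8),(285,75,345,135));print("ring",e,st)
E
python3 m.py
```

```text
Traceback (most recent call last):
  File "m.py", line 14, in <module>
    e,st=fit(mk.astype(np.uint8),b);C[n][nm]=e[0];print(n,nm,np.array(e[0]),np.array(e[1]),st)
         ~~~^^^^^^^^^^^^^^^^^^^^^^^
  File "m.py", line 7, in fit
    c=max(cv2.findContours(m,0,1)[0],key=len); return cv2.fitEllipse(cv2.convexHull(c)),st[k]
                                                      ~~~~~~~~~~~~~~^^^^^^^^^^^^^^^^^^^
cv2.error: OpenCV(4.12.0) /io/opencv/modules/imgproc/src/shapedescr.cpp:361: error: (-201:Incorrect size of input array) There should be at least 5 points to fit the ellipse in function 'fitEllipseNoDirect'
```

```bash
ls *.npz pics; python3 - <<'E'
import cv2,numpy as np
for n,p in(("w1",[(267,184),(245,190),(300,200),(274,120),(300,165)]),("w2",[(428,130),(400,135),(454,130),(360,130),(428,100)])):
    h=cv2.cvtColor(cv2.imread(f"pics/{n}.png"),cv2.COLOR_BGR2HSV)
    print(n,[h[y,x].tolist() for x,y in p])
E
```

```text
p1.npz
w1.npz
w2.npz

pics:
c2.png
crop1.png
p1.png
scene0.png
top0.png
w1.png
w2.png
w1 [[60, 3, 188], [20, 141, 190], [95, 21, 143], [12, 178, 231], [30, 2, 207]]
w2 [[60, 1, 221], [21, 138, 227], [22, 137, 227], [14, 165, 233], [21, 140, 223]]
```

```bash
sed -i 's/(H<14)&(S>190)/(H<16)\&(S>150)\&(V>150)/; s/(H>=16)&(H<30)&(S>90)/(H>=18)\&(H<26)\&(S>110)\&(V>120)/; s/(S<40)&(V>165)/(S<15)\&(V>175)/' m.py; python3 m.py
```

```text
w1 tyre [274.1 174.1] [128.1 132.7] [ 210  109  130  131 6133]
w1 wash [267.9 179.9] [60.2 64.2] [ 237  150   63   57 1449]
w1 axle [266.3 183.1] [35.5 36.9] [ 249  165   36   37 1044]
w2 tyre [413.1 129.1] [131.2 142.5] [ 346   60  135  140 7741]
w2 wash [425.3 130.1] [64.2 70.2] [ 393   96   66   69 1800]
w2 axle [430.4 130.1] [37.6 41.4] [ 411  110   39   41 1234]
tyre [ 515.5 -308.8   38.7] [array([ 515.9, -309.4]), array([ 515.1, -307.4])]
wash [ 513.  -308.7   85.2] [array([ 508.7, -302.9]), array([ 515.5, -320.8])]
axle [ 512.  -309.2  100.5] [array([ 505. , -301.3]), array([ 516.2, -326.4])]
red [336 116  30  23 576] [351.1 127.8]
red [271 118  30  23 584] [285.1 129.9]
ring ((316.96148681640625, 112.4313735961914), (40.97975540161133, 48.54363250732422), 7.4244818687438965) [297  89  41  46 542]
```

```bash
python3 - <<'E'
from m import *
c=ld("p1")
im=cv2.imread("pics/scene0.png");h=cv2.cvtColor(im,cv2.COLOR_BGR2HSV);H,S,V=cv2.split(h);red=(((H<6)|(H>172))&(S>150)&(V>60)).astype(np.uint8)
n,l,st,ce=cv2.connectedComponentsWithStats(red[225:280,370:412])
for i in range(1,n):
    if st[i,4]>20: print("sc",st[i],ce[i]+[370,225])
for u in((351.1,127.8),(285.1,129.9)): print(onz(c,u,158),onz(c,u,165))
# handle end outer extreme p1 
print("ring ellipse ctr at z 30,35",onz(c,(317,109.5),30),onz(c,(317,109.5),35))
for z in(30,35):
  print([onz(c,p,z)[:2] for p in((297,109),(338,109),(317,89))])
print("plate corners",[onz(c,(x/.95,(y-285)/.95),8)[:2] for x,y in((266,352),(336,351),(336,454),(271,455))])
for z in(25,30,35):print("nest corners",z,[onz(c,(x/.95,(y-285)/.95),z)[:2] for x,y in((271,358),(333,356))])
s=r.read_state();print(s["ee_pos"])
E
```

```text
sc [  6   5   9  31 215] [379.8 244.5]
sc [ 24  21  14  26 188] [400.3 258.3]
[523. 175. 158.] [522.6 175.6 165. ]
[515.5 230.7 158. ] [515.3 230.  165. ]
ring ellipse ctr at z 30,35 [546.3 206.9  30. ] [545.8 206.9  35. ]
[array([544.4, 230.7]), array([549.4, 182.1]), array([568.7, 209.2])]
[array([544. , 230.3]), array([548.9, 182.4]), array([568. , 209.2])]
plate corners [array([587.9, 256.5]), array([598.3, 167.6]), array([469.3, 150.5]), array([458.6, 240. ])]
nest corners 25 [array([578.8, 247.8]), array([588.9, 171.8])]
nest corners 30 [array([577.9, 247.3]), array([588. , 172.1])]
nest corners 35 [array([577.1, 246.7]), array([587. , 172.5])]
[438.8 193.  285.8]
```

```bash
python3 - <<'E'
from h import *
print(go([518.5,203,225],7.5))
E
```

```text
(array([ 0.0608, -0.002 , -0.0803]), array([-0.0299, -0.0001, -0.0016]))
```

```bash
python3 -m inch '[{"x":0.01,"y":-0.002,"z":-0.06,"rx":-0.03,"ry":0,"rz":0,"gripper":-1},{"x":0.04,"y":-0.002,"z":-0.08,"rx":-0.03,"ry":0,"rz":0,"gripper":-1},{"x":0.061,"y":-0.002,"z":-0.08,"rx":-0.03,"ry":0,"rz":0,"gripper":-1},{"x":0.061,"y":-0.002,"z":-0.08,"rx":-0.03,"ry":0,"rz":0,"gripper":-1}]'; python3 cap.py p2; python3 - <<'E'
from m import *
c=ld("p2");im=cv2.imread("pics/p2.png");h=cv2.cvtColor(im,cv2.COLOR_BGR2HSV);H,S,V=cv2.split(h);red=(((H<6)|(H>172))&(S>150)&(V>50)).astype(np.uint8)
n,l,st,ce=cv2.connectedComponentsWithStats(red)
for i in range(1,n):
    if st[i,4]>60: print(st[i],ce[i],onz(c,ce[i],158))
cv2.imwrite("pics/p2c.png",im)
print(proj(c,[[518.5,203,153],[545.3,206.9,33]]))
E
```

```text
clock: 3.92
ee_pos: [517.0, 202.0, 223.1]
tcp_rot: [[-0.004, 0.129, -0.992], [-0.003, -0.992, -0.129], [-1.0, 0.003, 0.004]]
contact_force: [0.9, -0.6, -0.4]
gripper_width: 85.5
[517.00279193 202.02474825 223.14482283]
[ 402    0   43   69 1675] [422.   31.9] [660.6 154.9 158. ]
[262 224  36  38 886] [279.4 242.5] [511.4 230.3 158. ]
[338 224  36  38 901] [355.9 242.5] [518.8 174.2 158. ]
[337 313  31  19 280] [352.2 322. ] [453.5 166.6 158. ]
[344 343  32  11 283] [359.5 347.7] [431.3 157.1 158. ]
[[317.3 236.2]
 [316.9 182.2]]
```

View pics/p2.png

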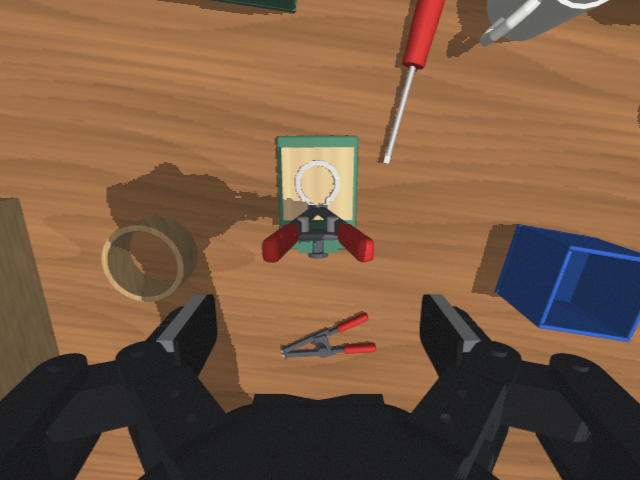

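Handle blobs at px (279,242) and (356,242) are level and symmetric about the finger mid-line (318). I'll descend and squeeze.

```bash
python3 -m inch '[{"x":0.03,"y":0,"z":-0.001,"rx":0,"ry":0,"rz":0,"gripper":-1},{"x":0.06,"y":0,"z":-0.001,"rx":0,"ry":0,"rz":0,"gripper":-1},{"x":0.094,"y":0,"z":-0.001,"rx":0,"ry":0,"rz":0,"gripper":-1},{"x":0.094,"y":0,"z":-0.001,"rx":0,"ry":0,"rz":0,"gripper":-1},{"x":0.094,"y":0,"z":-0.001,"rx":0,"ry":0,"rz":0,"gripper":-1}]';python3 -m inch '[{"x":0,"y":0,"z":0,"rx":0,"ry":0,"rz":0,"gripper":-0.4},{"x":0,"y":0,"z":0,"rx":0,"ry":0,"rz":0,"gripper":-0.4},{"x":0,"y":0,"z":0,"rx":0,"ry":0,"rz":0,"gripper":-0.4},{"x":0,"y":0,"z":0,"rx":0,"ry":0,"rz":0,"gripper":-0.4}]'; python3 cap.py p3;  python3 - <<'E'
from m import *
im=cv2.imread("pics/p3.png");h=cv2.cvtColor(im,cv2.COLOR_BGR2HSV);H,S,V=cv2.split(h);red=(((H<6)|(H>172))&(S>150)&(V>50)).astype(np.uint8)
n,l,st,ce=cv2.connectedComponentsWithStats(red)
for i in range(1,n):
    if st[i,4]>60: print(st[i],ce[i])
E
```

```text
clock: 4.6
ee_pos: [519.6, 206.1, 133.0]
tcp_rot: [[0.004, 0.134, -0.991], [0.001, -0.991, -0.134], [-1.0, -0.001, -0.004]]
contact_force: [0.6, 0.2, -0.6]
gripper_width: 85.8
clock: 5.1
ee_pos: [520.9, 207.7, 135.4]
tcp_rot: [[0.008, 0.134, -0.991], [0.004, -0.991, -0.134], [-1.0, -0.003, -0.009]]
contact_force: [-0.6, -0.6, 11.3]
gripper_width: 59.9
[520.90584099 207.70063538 135.44585028]
[ 436    0   47   56 1715] [457.5  25.5]
[ 245  269   56   74 2445] [272.2 306.3]
[ 348  269   46   77 2271] [370.6 308.4]
[347 359  39  25 482] [365.6 371.1]
[383 395  11  10  82] [387.9 399.4]
```

```bash
python3 - <<'E'
from h import *
for i in range(3):
    print(r.read_state()["ee_pos"],r.read_state()["contact_force"],r.read_state()["wrist_torque"],r.read_state()["gripper_width"],r.read_state()["clock"]); cams.grab_frame("wrist")
E
```

```text
[520.92673329 207.71213784 135.47986547] [-0.98344982 -0.24072318 11.88094078] [-0.12362545  0.22355832 -0.03570347] 59.90160127948388 5.15
[520.9066952  207.7143438  135.49621029] [-1.88042489  0.14476661 12.31157481] [-0.1264087   0.3160083  -0.06284432] 59.81615173007182 5.2
[520.91207254 207.73269753 135.46283897] [-0.84189655  0.77869685 11.34529482] [-0.11407033  0.37180574 -0.04333336] 59.83899143991672 5.25
```

View pics/p3.png

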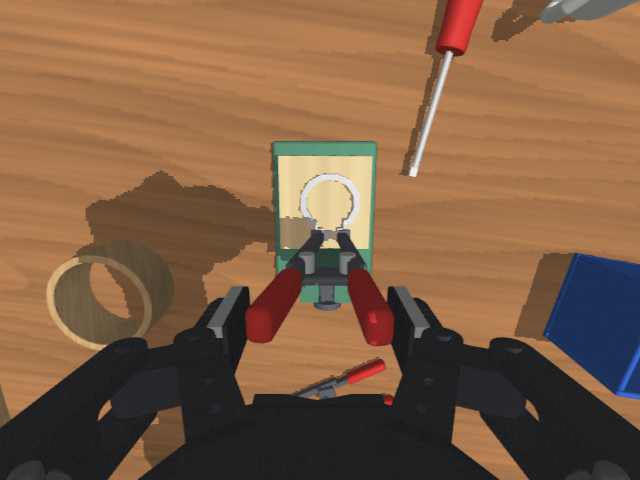

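The gripper is about 4–5 mm too far to +y: the stud is at px u=327 and the finger middle at 318. I'll open, recentre and check.

```bash
python3 - <<'E'
from m import *
c=ld("p3")
for z in (28,33): print([onz(c,p,z)[:2] for p in((330,203),(299,203),(360,203),(330,174))])
print("bridge stud z98",onz(c,(326.5,270),98),onz(c,(326.5,303),98))
print("mid u handles inner bottom", onz(c,(325.5,270),120))
E
python3 -m inch '[{"x":0,"y":0,"z":0,"rx":0,"ry":0,"rz":0,"gripper":-1},{"x":0,"y":0,"z":0,"rx":0,"ry":0,"rz":0,"gripper":-1},{"x":0,"y":0.004,"z":0.0,"rx":0,"ry":0,"rz":0,"gripper":-1},{"x":0,"y":0.004,"z":0.0,"rx":0,"ry":0,"rz":0,"gripper":-1},{"x":0,"y":0.004,"z":0.0,"rx":0,"ry":0,"rz":0,"gripper":-1}]';python3 cap.py p4;  python3 - <<'E'
from m import *
im=cv2.imread("pics/p4.png");h=cv2.cvtColor(im,cv2.COLOR_BGR2HSV);H,S,V=cv2.split(h);red=(((H<6)|(H>172))&(S>150)&(V>50)).astype(np.uint8)
n,l,st,ce=cv2.connectedComponentsWithStats(red)
for i in range(1,n):
    if st[i,4]>60: print(st[i],ce[i])
print(go([519.5,203,133],7.5), r.read_state()["contact_force"])
E
```

```text
[array([543.7, 201.4]), array([540.2, 227.2]), array([547.1, 176.4]), array([567.5, 204.8])]
[array([544.4, 201.6]), array([541. , 227.1]), array([547.8, 177.1]), array([567.8, 205. ])]
bridge stud z98 [509.2 200.9  98. ] [485.3 197.5  98. ]
mid u handles inner bottom [517. 203. 120.]
clock: 5.92
ee_pos: [518.6, 201.9, 130.8]
tcp_rot: [[-0.0, 0.134, -0.991], [-0.0, -0.991, -0.134], [-1.0, -0.0, 0.0]]
contact_force: [-0.8, -0.1, -0.3]
gripper_width: 85.4
[518.55229502 201.85966137 130.80505006]
[ 431    0   45   49 1475] [451.9  21.9]
[ 225  265   65   77 2779] [256.2 303.8]
[ 349  269   63   80 2827] [380.5 308.8]
[342 357  39  26 488] [360.5 369.5]
(array([-0., -0., -0.]), array([0., 0., 0.])) [-0.  -0.1  0.8]
```

Now centred (mid-line 318.5). Squeeze.

```bash
for i in 1; do python3 -m inch '[{"x":0,"y":0,"z":0,"rx":0,"ry":0,"rz":0,"gripper":-0.4},{"x":0,"y":0,"z":0,"rx":0,"ry":0,"rz":0,"gripper":-0.4},{"x":0,"y":0,"z":0,"rx":0,"ry":0,"rz":0,"gripper":-0.4},{"x":0,"y":0,"z":0,"rx":0,"ry":0,"rz":0,"gripper":-0.4}]'; python3 -m inch '[{"x":0,"y":0,"z":0,"rx":0,"ry":0,"rz":0,"gripper":-0.1},{"x":0,"y":0,"z":0,"rx":0,"ry":0,"rz":0,"gripper":0.2},{"x":0,"y":0,"z":0,"rx":0,"ry":0,"rz":0,"gripper":0.5},{"x":0,"y":0,"z":0,"rx":0,"ry":0,"rz":0,"gripper":0.5},{"x":0,"y":0,"z":0,"rx":0,"ry":0,"rz":0,"gripper":0.5}]'; done;python3 cap.py p5;python3 - <<'E'
from m import *
a=cv2.imread("pics/p5.png")[130:360,200:440]
cv2.imwrite("pics/p5c.png",cv2.resize(a,None,fx=2.5,fy=2.5))
E
```

```text
clock: 6.48
ee_pos: [520.0, 204.2, 133.7]
tcp_rot: [[0.005, 0.135, -0.991], [0.004, -0.991, -0.135], [-1.0, -0.003, -0.005]]
contact_force: [-1.9, 0.3, 11.3]
gripper_width: 59.8
clock: 7.1
ee_pos: [523.2, 203.8, 136.3]
tcp_rot: [[0.011, 0.134, -0.991], [0.004, -0.991, -0.134], [-1.0, -0.003, -0.012]]
contact_force: [0.4, -0.6, 18.9]
gripper_width: 35.6
[523.19232051 203.84226491 136.25329486]
```

View pics/p5c.png

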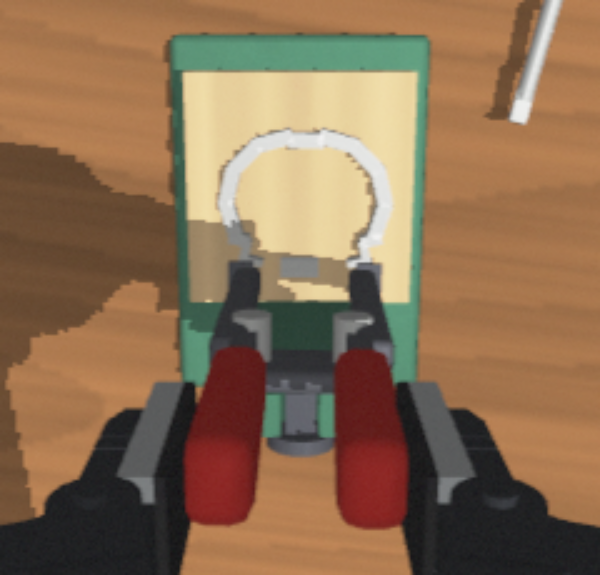

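The ring is visibly spread on the tips (about px 318,210), so I'll lift.

```bash
python3 -m inch '[{"x":-0.01,"y":0,"z":0,"rx":0,"ry":0,"rz":0,"gripper":0.5},{"x":-0.02,"y":0,"z":0,"rx":0,"ry":0,"rz":0,"gripper":0.5},{"x":-0.03,"y":0,"z":0,"rx":0,"ry":0,"rz":0,"gripper":0.5},{"x":-0.045,"y":0,"z":0,"rx":0,"ry":0,"rz":0,"gripper":0.5},{"x":-0.06,"y":0,"z":0,"rx":0,"ry":0,"rz":0,"gripper":0.5}]'; python3 -m inch '[{"x":-0.03,"y":0,"z":0,"rx":0,"ry":0,"rz":0,"gripper":0.5},{"x":-0.06,"y":0,"z":0,"rx":0,"ry":0,"rz":0,"gripper":0.5},{"x":-0.09,"y":0,"z":0,"rx":0,"ry":0,"rz":0,"gripper":0.5},{"x":-0.09,"y":0,"z":0,"rx":0,"ry":0,"rz":0,"gripper":0.5}]';python3 cap.py p6;python3 - <<'E'
from m import *
a=cv2.imread("pics/p6.png")
cv2.imwrite("pics/p6c.png",a[100:400,160:480])
print([ (m["conf"],m["extent"]) for m in nets.masks_of("wrist","ring")])
E
```

```text
clock: 7.78
ee_pos: [517.9, 201.8, 191.5]
tcp_rot: [[-0.002, 0.134, -0.991], [-0.001, -0.991, -0.134], [-1.0, 0.0, 0.002]]
contact_force: [1.7, 0.0, -2.7]
gripper_width: 35.0
clock: 8.28
ee_pos: [518.5, 202.8, 283.4]
tcp_rot: [[0.003, 0.135, -0.991], [0.002, -0.991, -0.135], [-1.0, -0.001, -0.003]]
contact_force: [-0.8, 0.5, -3.2]
gripper_width: 35.3
[518.52108116 202.75883704 283.3682422 ]
[(0.6, [599.4, 97.9, 40.6, 39.8]), (0.58, [286.7, 177.5, 67.5, 54.0]), (0.29, [372.4, 0.3, 64.4, 166.4])]
```

View pics/p6c.png

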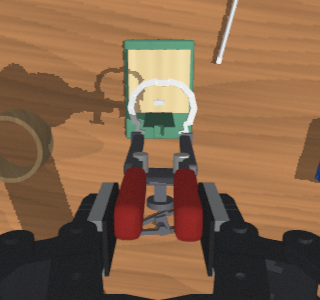

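The ring hangs on the tips. I'll carry it over to the wheel at height.

```bash
python3 -m inch '[{"x":0,"y":0.02,"z":0.004,"rx":0,"ry":0,"rz":0,"gripper":0.5},{"x":0,"y":0.05,"z":0.009,"rx":0,"ry":0,"rz":0,"gripper":0.5},{"x":0,"y":0.09,"z":0.016,"rx":0,"ry":0,"rz":0,"gripper":0.5},{"x":0,"y":0.13,"z":0.023,"rx":0,"ry":0,"rz":0,"gripper":0.5},{"x":0,"y":0.17,"z":0.031,"rx":0,"ry":0,"rz":0,"gripper":0.5}]' | head -2; python3 -m inch '[{"x":0,"y":0.04,"z":0.007,"rx":0,"ry":0,"rz":0,"gripper":0.5},{"x":0,"y":0.08,"z":0.014,"rx":0,"ry":0,"rz":0,"gripper":0.5},{"x":0,"y":0.12,"z":0.022,"rx":0,"ry":0,"rz":0,"gripper":0.5},{"x":0,"y":0.16,"z":0.029,"rx":0,"ry":0,"rz":0,"gripper":0.5},{"x":0,"y":0.20,"z":0.036,"rx":0,"ry":0,"rz":0,"gripper":0.5}]' | head -2;  python3 -m inch '[{"x":0,"y":0.04,"z":0.008,"rx":0,"ry":0,"rz":0,"gripper":0.5},{"x":0,"y":0.08,"z":0.016,"rx":0,"ry":0,"rz":0,"gripper":0.5},{"x":0,"y":0.11,"z":0.022,"rx":0,"ry":0,"rz":0,"gripper":0.5},{"x":0,"y":0.13,"z":0.025,"rx":0,"ry":0,"rz":0,"gripper":0.5},{"x":0,"y":0.136,"z":0.026,"rx":0,"ry":0,"rz":0,"gripper":0.5}]' | head -2; python3 -m inch '[{"x":0.02,"y":0,"z":0,"rx":0,"ry":0,"rz":0,"gripper":0.5},{"x":0.04,"y":0,"z":0,"rx":0,"ry":0,"rz":0,"gripper":0.5},{"x":0.04,"y":0,"z":0,"rx":0,"ry":0,"rz":0,"gripper":0.5},{"x":0.04,"y":0,"z":0,"rx":0,"ry":0,"rz":0,"gripper":0.5}]'; python3 cap.py a1; python3 -c "
from h import *
np.set_printoptions(precision=4,suppress=True)
print(go([492.2,-311.8,235],7.5))
a=cv2.imread('pics/a1.png')[120:400,180:460];cv2.imwrite('pics/a1c.png',cv2.resize(a,None,fx=2,fy=2,interpolation=cv2.INTER_CUBIC))"
```

```text
clock: 9.0
ee_pos: [509.2, 26.0, 279.6]
clock: 9.62
ee_pos: [499.6, -176.3, 279.6]
clock: 10.25
ee_pos: [493.1, -313.3, 280.0]
clock: 10.75
ee_pos: [495.2, -311.3, 241.7]
tcp_rot: [[0.001, 0.136, -0.991], [-0.0, -0.991, -0.136], [-1.0, 0.0, -0.001]]
contact_force: [0.5, 0.1, -2.0]
gripper_width: 35.0
[ 495.18612213 -311.31206162  241.74113705]
(array([ 0.007 , -0.0003,  0.0031]), array([ 0.0049, -0.0018, -0.0009]))
```

View pics/a1c.png

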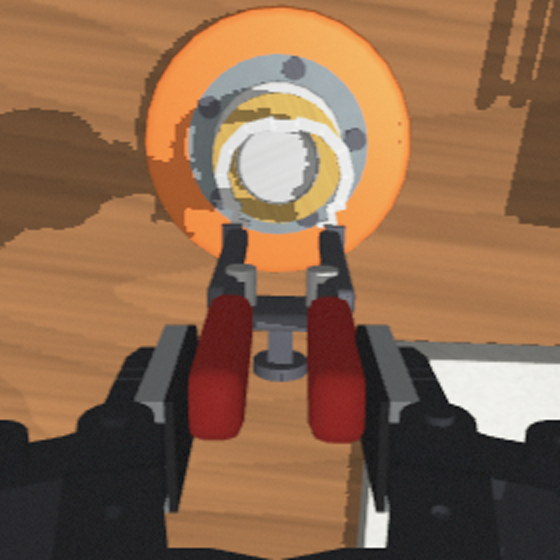

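Ring front edge is at px v≈178 and its sides at u≈287 and 357. The axle end is at about px (318,203). Now I'll measure ring against axle numerically.

```bash
cat > al.py <<'E'
import sys
from m import *
np.set_printoptions(precision=2,suppress=True)
CT=np.array([-178.31,-0.14,-68.13]);RT=np.array([[.0015,-.269,.9631],[1,.0004,-.0014],[0,.9631,.269]])
def tool(K,uv,xt):   # point in tool frame on plane x=xt
    d=RT@np.r_[np.linalg.solve(K[:2,:2],np.array(uv,float)-K[:2,2]),1]; return CT+d*(xt-CT[0])/d[0]
def look(n,zt,box=None,zend=100.,xr=105.):
    c=ld(n);K=c[0];im=cv2.imread(f"pics/{n}.png");H,S,V=cv2.split(cv2.cvtColor(im,cv2.COLOR_BGR2HSV))
    m=((S<22)&(V>150)).astype(np.uint8);m[:150]=0;m[260:]=0;m[:,:270]=0;m[:,375:]=0
    k,l,st,ce=cv2.connectedComponentsWithStats(m,connectivity=4)
    for i in range(1,k):
        if st[i,4]>25: print("comp",i,st[i],ce[i])
    i=l[204,318] if l[204,318] else 0
    print("K",K[0,2],K[1,2])
    return c,im,m,l
if __name__=="__main__":
    n=sys.argv[1];c,im,m,l=look(n,0)
    for v in range(170,246,2):
        print(v,"".join(".#"[x] for x in m[v,275:370]))
E
python3 al.py a1
```

```text
comp 3 [283 150  80  38 802] [327.47 165.15]
comp 23 [ 287  179   76   55 1849] [322.54 200.37]
comp 47 [304 231  13   5  26] [310.58 233.38]
comp 48 [320 231  13   5  33] [325.55 233.42]
K 317.9252016450829 240.41201548777758
170 ............................................................########..#####.###................
172 ...............................................................###########..##.#####...........
174 ..................................................................###########.######...........
176 ....................................................................#######...######.#.........
178 .....................................................................########.#####.##.........
180 .................................############################..........####..##.#######........
182 ...........................#########################################....####..##.#.####........
184 .#.......................#############################################...###..##.....#.#.......
186 ##.....................############################..#.......########
[... 2226 characters left out ...]

232 .................................#.#..###.#....#...###.........####....##......................
234 ..............................#####..#.#..#...############.....................................
236 ........................................########...............................................
238 ...............................................................................................
240 ...............................................................................................
242 ...............................................................................................
244 ...............................................................................................
```

Roll tilt of the held pliers is about 1.6° (handles at u=318.7, stud at 320.5, ring at 322.5, and all were plumb before the grip). I'll correct the tilt, shift and go lower.

```bash
python3 -m inch '[{"x":0,"y":-0.002,"z":0.003,"rx":0,"ry":0.01,"rz":-0.027,"gripper":0.5},{"x":0.01,"y":-0.0023,"z":0.004,"rx":0,"ry":0.01,"rz":-0.027,"gripper":0.5},{"x":0.019,"y":-0.0023,"z":0.004,"rx":0,"ry":0.01,"rz":-0.027,"gripper":0.5},{"x":0.019,"y":-0.0023,"z":0.004,"rx":0,"ry":0.01,"rz":-0.027,"gripper":0.5},{"x":0.019,"y":-0.0023,"z":0.004,"rx":0,"ry":0.01,"rz":-0.027,"gripper":0.5}]'; python3 cap.py a2; python3 al.py a2
```

```text
clock: 11.42
ee_pos: [490.4, -310.0, 221.8]
tcp_rot: [[0.006, 0.135, -0.991], [0.028, -0.991, -0.135], [-1.0, -0.027, -0.01]]
contact_force: [-0.6, 0.2, -2.8]
gripper_width: 35.2
[ 490.38939343 -310.04599611  221.84025039]
comp 3 [309 150  62  40 678] [343.97 164.97]
comp 7 [288 151  22  16 136] [297.51 159.49]
comp 31 [ 287  178   85   57 2224] [327.72 202.05]
comp 46 [304 228  35  11 132] [320.11 234.36]
K 317.9252016450829 240.41201548777758
170 .......................................................................######.###########......
172 .........................................................................##############.#####..
174 .......#...................................................................######.#####.####.#.
176 ......#......................................................................############..#..#
178 .....................................................#.........................########.##...##
180 .................................############################...................#######.#######
182 ...........................####################
[... 2448 characters left out ...]

232 ..............................#.###.##.###................##...###########.....................
234 ...............................##.####....##.######..##.........#..............................
236 ....................................#####...##..###..####.######...............................
238 .............................................###########.......................................
240 ...............................................................................................
242 ...............................................................................................
244 ...............................................................................................
```

```bash
cat > fit.py <<'E'
import sys
from al import *
from scipy.optimize import least_squares
n=sys.argv[1]; ax0=[float(a) for a in sys.argv[2:4]] or None
c=ld(n);K=c[0];im=cv2.imread(f"pics/{n}.png");H,S,V=cv2.split(cv2.cvtColor(im,cv2.COLOR_BGR2HSV))
down=np.array(c[2])@[0,0,-1]            # world down in camera
m=((S<22)&(V>150)).astype(np.uint8)
# sub-pixel-ish edge points of the ring: outer left/right per row, outer/inner front per column
P=[];
def pxt(uv,xt): return tool(K,uv,xt)
L=[];Rr=[];F=[];I=[]
for v in range(186,215):
    row=m[v]; a=np.flatnonzero(row[282:300]); b=np.flatnonzero(row[340:358])
    if len(a): L.append((282+a[0]-.5,v))
    # right outer: last of the first run inside
    seg=row[344:362]; k=np.flatnonzero(seg)
    if len(k):
        e=k[0]
        while e+1<len(seg) and seg[e+1]: e+=1
        if e-k[0]<9: Rr.append((344+e+.5,v))
for u in range(306,339):
    col=m[174:200,u];k=np.flatnonzero(col)
    if len(k): F.append((u,174+k[0]-.5))
def circ(p,cx,cy,rad): return np.hypot(p[0]-cx,p[1]-cy)-rad
def res(q):
    y,z,xt,yaw=q;out=[]
    for pts,dx in((L,-2.5),(Rr,-2.5),(F,2.0)):
        for uv in pts:
            t=pxt(uv,xt+dx); X=-(t[2]-z);Y=-(t[1]-y)   # ring axes: x=-toolz, y=-tooly
            X,Y=X*np.cos(yaw)+Y*np.sin(yaw),-X*np.sin(yaw)+Y*np.cos(yaw)
            out.append(circ((X,abs(Y)),.57,4.75,23.5))
    out.append((xt-102)/4*1.); return out
s=least_squares(res,[3.3,-18,102,0],loss="soft_l1",f_scale=.7)
print("ring y z xt yaw",s.x,"rms",np.sqrt(np.mean(np.square(s.fun))),len(L),len(Rr),len(F))
for nm,sl in(("L",slice(0,len(L))),("R",slice(len(L),len(L)+len(Rr))),("F",slice(len(L)+len(Rr),-1))): print(nm,np.mean(np.array(res(s.x))[sl]))
E
python3 fit.py a2; python3 fit.py p6; python3 fit.py a1
```

```text
ring y z xt yaw [  2.41 -17.39 103.09   0.  ] rms 0.3655631585814752 29 29 33
L 0.018750413510338345
R 0.022539946888065363
F -0.06888353700542185
ring y z xt yaw [  2.6  -17.35 102.95   0.  ] rms 0.43780153354773466 29 29 33
L -0.047841041349110394
R 0.018547271634501365
F -0.08707741640399495
ring y z xt yaw [  3.18 -17.81  97.59  -0.02] rms 0.45748545185188183 28 25 33
L 0.04805444738054148
R 0.13506666647821036
F -0.06055653713580902
```

```bash
python3 -m inch '[{"x":0.004,"y":0.0016,"z":-0.0035,"rx":0,"ry":0,"rz":0,"gripper":0.5},{"x":0.012,"y":0.0016,"z":-0.0035,"rx":0,"ry":0,"rz":0,"gripper":0.5},{"x":0.012,"y":0.0016,"z":-0.0035,"rx":0,"ry":0,"rz":0,"gripper":0.5},{"x":0.012,"y":0.0016,"z":-0.0035,"rx":0,"ry":0,"rz":0,"gripper":0.5},{"x":0.012,"y":0.0016,"z":-0.0035,"rx":0,"ry":0,"rz":0,"gripper":0.5}]'; python3 cap.py a3; python3 al.py a3; python3 fit.py a3
```

```text
clock: 12.1
ee_pos: [494.0, -311.1, 210.1]
tcp_rot: [[0.007, 0.134, -0.991], [0.028, -0.991, -0.134], [-1.0, -0.027, -0.01]]
contact_force: [0.4, -0.1, -2.7]
gripper_width: 35.0
[ 493.96109674 -311.06370353  210.11522775]
comp 2 [287 150  85  44 976] [335.86 167.61]
comp 27 [ 287  178   70   55 2278] [323.65 203.39]
comp 33 [350 199  20  35 195] [360.58 215.61]
comp 49 [305 235   7   7  28] [307.29 238.46]
comp 52 [313 239  26   6  59] [327.85 241.98]
K 317.9252016450829 240.41201548777758
170 ........####.....###.........................................############..###.#......####.....
172 .................................................................##########..##..###.##..#.....
174 .....................................................................#######.#######...##.##...
176 .......................................................................########.#####.#######..
178 ........................................#.................................######.#.#####.####..
180 ...#.............................#############################.............###########..#.###..
182 .
[... 2641 characters left out ...]
....................................#................
236 ..............................###..............................................................
238 ..............................#####..#.........................................................
240 ..............................##.###.##.....##.....#######..#..................................
242 ...................................###....##.......###.#########...............................
244 ............................................##########.........................................
ring y z xt yaw [  0.84 -15.83 121.9    0.09] rms 2.5312452254876865 29 29 33
L -0.017410929593103537
R -1.5200139630494613
F -0.26632164993415125
```

```bash
python3 - <<'E'
from m import *
for n in("a2","a3"):
    im=cv2.imread(f"pics/{n}.png").astype(int); 
    for v in(202,207):
        print(n,v,"L",[tuple(im[v,u][[0,2]]) for u in range(296,308)],"R",[tuple(im[v,u][[0,2]]) for u in range(338,352)])
    print(n,"col322",[tuple(im[v,322][[0,2]]) for v in list(range(184,194))+list(range(216,234))])
E
```

```text
a2 202 L [(np.int64(97), np.int64(218)), (np.int64(97), np.int64(219)), (np.int64(99), np.int64(218)), (np.int64(80), np.int64(178)), (np.int64(62), np.int64(135)), (np.int64(62), np.int64(134)), (np.int64(81), np.int64(122)), (np.int64(99), np.int64(107)), (np.int64(165), np.int64(165)), (np.int64(211), np.int64(212)), (np.int64(217), np.int64(218)), (np.int64(216), np.int64(218))] R [(np.int64(224), np.int64(224)), (np.int64(223), np.int64(223)), (np.int64(224), np.int64(226)), (np.int64(189), np.int64(191)), (np.int64(146), np.int64(146)), (np.int64(137), np.int64(137)), (np.int64(126), np.int64(127)), (np.int64(111), np.int64(112)), (np.int64(104), np.int64(104)), (np.int64(104), np.int64(194)), (np.int64(100), np.int64(215)), (np.int64(172), np.int64(204)), (np.int64(226), np.int64(227)), (np.int64(236), np.int64(237))]
a2 207 L [(np.int64(96), np.int64(214)), (np.int64(95), np.int64(214)), (np.int64(95), np.int64(216)), (np.int64(98), np.int64(218)), (np.int64(81), np.int64(181)), (np.int64(64), np.int64(136)), (np.int64(61), np.int64(134)), (np.int64(118), np.int64(142)), (np.
[... 3354 characters left out ...]
 (np.int64(220), np.int64(222)), (np.int64(222), np.int64(223)), (np.int64(222), np.int64(223)), (np.int64(223), np.int64(224)), (np.int64(221), np.int64(222)), (np.int64(219), np.int64(219)), (np.int64(219), np.int64(219)), (np.int64(216), np.int64(217)), (np.int64(219), np.int64(219)), (np.int64(220), np.int64(221)), (np.int64(219), np.int64(219)), (np.int64(218), np.int64(218)), (np.int64(219), np.int64(219)), (np.int64(218), np.int64(218)), (np.int64(218), np.int64(219)), (np.int64(216), np.int64(217)), (np.int64(175), np.int64(177)), (np.int64(136), np.int64(141)), (np.int64(62), np.int64(132)), (np.int64(61), np.int64(132)), (np.int64(61), np.int64(134)), (np.int64(64), np.int64(138))]
```

The flat of the end is 42 px wide at a depth of about 292, so the end is at z≈100, consistent with triangulation. Remaining shift: y +0.9 mm, z −2 mm. Then I'll descend with force checks.

```bash
python3 -m inch '[{"x":0,"y":0.0009,"z":-0.002,"rx":0,"ry":0,"rz":0,"gripper":0.5},{"x":0,"y":0.0009,"z":-0.002,"rx":0,"ry":0,"rz":0,"gripper":0.5},{"x":0.003,"y":0.0009,"z":-0.002,"rx":0,"ry":0,"rz":0,"gripper":0.5},{"x":0.003,"y":0.0009,"z":-0.002,"rx":0,"ry":0,"rz":0,"gripper":0.5}]'; python3 cap.py a4; python3 al.py a4 | sed -n '/^17[68]/,$p'; python3 - <<'E'
from m import *
im=cv2.imread("pics/a4.png").astype(int)
for v in(204,209):
    print(v,"L",[im[v,u][[0,2]].tolist() for u in range(294,306)],"R",[im[v,u][[0,2]].tolist() for u in range(339,354)])
print("col322",[im[v,322][[0,2]].tolist() for v in range(224,240)])
E
```

```text
clock: 12.65
ee_pos: [495.8, -311.3, 206.5]
tcp_rot: [[0.006, 0.135, -0.991], [0.029, -0.991, -0.134], [-1.0, -0.028, -0.009]]
contact_force: [-0.2, 0.8, -2.2]
gripper_width: 35.0
[ 495.80661415 -311.3164746   206.49980743]
176 ....................................................................##########...#.##...#.##...
178 .......................................................................########..#####..#####..
180 .................................############################............#######...#..##.#####.
182 ..##.......................#########################################.......########..#.#..####.
184 ........................##############################################......##################.
186 ......................###########............................###########......####.####.#######
188 ....................#########..........###################.......#########.....#####.##...#.###
190 ...................########.......##.########################......#########....####.###......#
192 .................########..........#############################.....###
[... 2771 characters left out ...]
 R [[224, 224], [223, 224], [224, 224], [216, 215], [185, 187], [173, 174], [127, 154], [63, 134], [61, 132], [62, 134], [130, 162], [219, 223], [237, 238], [237, 238], [237, 238]]
209 L [[144, 173], [84, 150], [65, 136], [62, 134], [72, 132], [96, 119], [132, 133], [189, 189], [213, 214], [213, 214], [214, 214], [218, 217]] R [[222, 222], [224, 225], [225, 225], [226, 226], [209, 210], [178, 180], [166, 177], [117, 157], [65, 137], [62, 133], [69, 127], [182, 192], [236, 237], [242, 242], [241, 242]]
col322 [[220, 222], [218, 218], [219, 219], [218, 218], [220, 220], [219, 219], [215, 216], [156, 158], [96, 109], [64, 135], [65, 136], [62, 134], [69, 147], [100, 220], [100, 220], [99, 219]]
```

Centred to within about 0.5 mm. I'll make a last 0.7 mm nudge and lower slowly, watching the force.

```bash
python3 -m inch '[{"x":0,"y":0.0002,"z":-0.0007,"rx":0,"ry":0,"rz":0,"gripper":0.5},{"x":0.002,"y":0.0002,"z":-0.0007,"rx":0,"ry":0,"rz":0,"gripper":0.5},{"x":0.003,"y":0.0002,"z":-0.0007,"rx":0,"ry":0,"rz":0,"gripper":0.5},{"x":0.003,"y":0.0002,"z":-0.0007,"rx":0,"ry":0,"rz":0,"gripper":0.5}]';python3 -m inch '[{"x":0.001,"y":0,"z":0,"rx":0,"ry":0,"rz":0,"gripper":0.5},{"x":0.002,"y":0,"z":0,"rx":0,"ry":0,"rz":0,"gripper":0.5},{"x":0.002,"y":0,"z":0,"rx":0,"ry":0,"rz":0,"gripper":0.5}]'
```

```text
clock: 13.2
ee_pos: [496.7, -311.4, 203.7]
tcp_rot: [[0.006, 0.135, -0.991], [0.028, -0.991, -0.134], [-1.0, -0.027, -0.01]]
contact_force: [-0.8, 0.3, -2.2]
gripper_width: 34.9
clock: 13.58
ee_pos: [496.7, -311.4, 201.8]
tcp_rot: [[0.006, 0.134, -0.991], [0.028, -0.991, -0.134], [-1.0, -0.027, -0.01]]
contact_force: [-0.5, -0.8, -2.9]
gripper_width: 35.2
```

```bash
for i in 1 2 ; do python3 -m inch '[{"x":0.001,"y":0,"z":0,"rx":0,"ry":0,"rz":0,"gripper":0.5},{"x":0.002,"y":0,"z":0,"rx":0,"ry":0,"rz":0,"gripper":0.5},{"x":0.002,"y":0,"z":0,"rx":0,"ry":0,"rz":0,"gripper":0.5}]' | grep -v rot; done
```

```text
clock: 13.95
ee_pos: [496.8, -311.3, 199.8]
contact_force: [0.5, -0.1, -2.5]
gripper_width: 35.1
clock: 14.32
ee_pos: [496.8, -311.3, 197.8]
contact_force: [0.4, 0.2, -1.8]
gripper_width: 35.1
```

```bash
for i in 1 2 ; do python3 -m inch '[{"x":0.001,"y":0,"z":0,"rx":0,"ry":0,"rz":0,"gripper":0.5},{"x":0.002,"y":0,"z":0,"rx":0,"ry":0,"rz":0,"gripper":0.5},{"x":0.002,"y":0,"z":0,"rx":0,"ry":0,"rz":0,"gripper":0.5}]' | grep -v rot; done; python3 cap.py a5;python3 al.py a5 | sed -n '/^17[68]/,$p'
```

```text
clock: 14.7
ee_pos: [496.8, -311.3, 195.8]
contact_force: [0.1, 0.3, -1.9]
gripper_width: 35.4
clock: 15.08
ee_pos: [496.8, -311.2, 193.9]
contact_force: [-0.4, -1.3, -2.2]
gripper_width: 35.4
[ 496.83785262 -311.23719699  193.85037554]
176 ................................................................###################..####.#....
178 ....................................................................###############...##.####..
180 ..................................###########################.........########################.
182 .#.........................#########################################.....###########.#.##.#####
184 ........................##############################################.....#########.###.#####.
186 #.....................############..........................############....############.######
188 #.#..................#######.....................................#########....#########.#.#####
190 #..................#######................#############............#########....####...#..#.###
192 #................#######............#######################
[... 1936 characters left out ...]

232 ............................................##################..#########.....#...###.##.......
234 ..............................................###########.....................##.#.###.........
236 ..............................................................................#.#..............
238 ..............#...............................................................####.............
240 ...............................................................................#...............
242 ...............................................................................................
244 .............................###...............................................................
```

No contact yet. The end now shows above the ring (flat about 45–46 px), so the ring is around the axle. Continue in small steps.

```bash
for i in 1 2 3; do python3 -m inch '[{"x":0.0007,"y":0,"z":0,"rx":0,"ry":0,"rz":0,"gripper":0.5},{"x":0.0015,"y":0,"z":0,"rx":0,"ry":0,"rz":0,"gripper":0.5},{"x":0.0015,"y":0,"z":0,"rx":0,"ry":0,"rz":0,"gripper":0.5}]' | grep -v rot; done
```

```text
clock: 15.5
ee_pos: [497.0, -311.2, 192.7]
contact_force: [-0.4, -0.1, -1.3]
gripper_width: 35.3
clock: 15.88
ee_pos: [497.1, -311.2, 191.3]
contact_force: [-0.4, 0.3, 1.2]
gripper_width: 34.9
clock: 16.25
ee_pos: [497.1, -311.3, 189.7]
contact_force: [-0.8, 0.0, 3.8]
gripper_width: 35.3
```

```bash
python3 -m inch '[{"x":0.0007,"y":0,"z":0,"rx":0,"ry":0,"rz":0,"gripper":0.5},{"x":0.0007,"y":0,"z":0,"rx":0,"ry":0,"rz":0,"gripper":0.5},{"x":0.0007,"y":0,"z":0,"rx":0,"ry":0,"rz":0,"gripper":0.5}]' | grep -v rot; python3 - <<'E'
from h import *
f=[]
for i in range(6): cams.grab_frame("top"); s=r.read_state(); f.append(np.r_[s["contact_force"],s["ee_pos"],s["wrist_torque"]])
print(np.mean(f,0).round(2),np.std(f,0).round(2))
E
```

```text
clock: 16.62
ee_pos: [497.1, -311.2, 188.9]
contact_force: [0.6, -0.3, 3.8]
gripper_width: 35.4
[ 2.3000e-01 -2.8000e-01  4.2100e+00  4.9702e+02 -3.1122e+02  1.8884e+02
 -0.0000e+00  8.0000e-02  0.0000e+00] [0.34 0.36 0.32 0.02 0.01 0.02 0.03 0.02 0.03]
```

Pressing with about 6.5 N, so the washer is about 3.5 mm down. I'll open gradually and compensate the pads' backward swing with small downward shifts.

```bash
python3 -m inch '[{"x":0.0003,"y":0,"z":0,"rx":0,"ry":0,"rz":0,"gripper":0.15},{"x":0.0006,"y":0,"z":0,"rx":0,"ry":0,"rz":0,"gripper":0.08},{"x":0.0006,"y":0,"z":0,"rx":0,"ry":0,"rz":0,"gripper":0.08}]' | grep -v rot
```

```text
clock: 17.3
ee_pos: [497.0, -311.2, 188.2]
contact_force: [-0.3, 0.1, 3.7]
gripper_width: 39.4
```

```bash
python3 -m inch '[{"x":0.001,"y":0,"z":0,"rx":0,"ry":0,"rz":0,"gripper":0.08},{"x":0.001,"y":0,"z":0,"rx":0,"ry":0,"rz":0,"gripper":0.08}]' | grep -v rot;  python3 -m inch '[{"x":0.0006,"y":0,"z":0,"rx":0,"ry":0,"rz":0,"gripper":0.0},{"x":0.001,"y":0,"z":0,"rx":0,"ry":0,"rz":0,"gripper":-0.05},{"x":0.0013,"y":0,"z":0,"rx":0,"ry":0,"rz":0,"gripper":-0.05}]' | grep -v rot
```

```text
clock: 17.55
ee_pos: [497.1, -311.1, 187.2]
contact_force: [0.3, -0.1, 4.7]
gripper_width: 38.9
clock: 17.92
ee_pos: [497.3, -310.9, 186.2]
contact_force: [-0.3, 0.3, 5.4]
gripper_width: 44.8
```

```bash
python3 -m inch '[{"x":0.0005,"y":0,"z":0,"rx":0,"ry":0,"rz":0,"gripper":-0.12},{"x":0.001,"y":0,"z":0,"rx":0,"ry":0,"rz":0,"gripper":-0.18},{"x":0.001,"y":0,"z":0,"rx":0,"ry":0,"rz":0,"gripper":-0.18}]' | grep -v rot;  python3 -m inch '[{"x":0.0003,"y":0,"z":0,"rx":0,"ry":0,"rz":0,"gripper":-0.25},{"x":0.0006,"y":0,"z":0,"rx":0,"ry":0,"rz":0,"gripper":-0.32},{"x":0.0006,"y":0,"z":0,"rx":0,"ry":0,"rz":0,"gripper":-0.32}]' | grep -v rot; python3 -m inch '[{"x":0,"y":0,"z":0,"rx":0,"ry":0,"rz":0,"gripper":-0.38},{"x":0,"y":0,"z":0,"rx":0,"ry":0,"rz":0,"gripper":-0.38}]'; python3 cap.py b1;python3 al.py b1 | sed -n '/^17[68]/,$p'
```

```text
clock: 18.3
ee_pos: [497.1, -310.9, 185.1]
contact_force: [0.2, 0.0, 5.1]
gripper_width: 49.9
clock: 18.68
ee_pos: [496.9, -311.0, 184.2]
contact_force: [-0.2, -0.4, 4.7]
gripper_width: 56.8
clock: 18.92
ee_pos: [496.8, -311.0, 184.1]
tcp_rot: [[0.006, 0.134, -0.991], [0.028, -0.991, -0.134], [-1.0, -0.027, -0.01]]
contact_force: [-0.1, -1.3, 3.9]
gripper_width: 58.6
[ 496.79565656 -310.97010719  184.07604099]
176 ...............................................................############..######....##.##...
178 ...................................................................###################..#..#...
180 ......................................................................#########.####.###.#.####
182 .........................................................................########.#####.#######
184 .....................................#####################.................##########.##....###
186 .#..............................##############################...............##########..#.####
188 ##...........................#####################################............####
[... 2113 characters left out ...]

232 .....................................................#################...........#..##.#..#....
234 ....................................................############...............#.....####......
236 ....................................................############.............###########.......
238 ....................................................########.###............#######.##.........
240 ..........................................................................##..######...........
242 ...............##.#...##................................................####...###.............
244 ..................####...................................................######................
```

The ring width is now about 60 px (49.5 mm, opening about 0.06), so it has closed. I'll lift the tips straight up and look.

```bash
python3 -m inch '[{"x":-0.005,"y":-0.0001,"z":0,"rx":0,"ry":0,"rz":0,"gripper":-0.38},{"x":-0.010,"y":-0.0003,"z":-0.0001,"rx":0,"ry":0,"rz":0,"gripper":-0.38},{"x":-0.015,"y":-0.0004,"z":-0.0001,"rx":0,"ry":0,"rz":0,"gripper":-0.38},{"x":-0.02,"y":-0.0005,"z":-0.0002,"rx":0,"ry":0,"rz":0,"gripper":-0.38}]' | grep -v rot;  python3 cap.py b2;python3 al.py b2 | sed -n '/^17[68]/,$p'
```

```text
clock: 19.48
ee_pos: [497.0, -310.7, 204.4]
contact_force: [-0.4, -0.5, -2.2]
gripper_width: 58.8
[ 496.95284117 -310.69546508  204.42012425]
176 ..................................................................#################..##..###...
178 .....................................................................########...####..#######..
180 ........................................................................########..############.
182 ...##.....................................................................#########...#...#####
184 ..###..................................##################...................###########...###..
186 ...##..............................##########..##############................##################
188 .#..#............................####..........###......#########..............####.#.#..######
190 .##...........................##.......###################..#######.............#####..#...#.##
192 .##........................###....##.###############################.............#####.#......#
194 ##.................................###################
[... 1841 characters left out ...]

232 ...........................................................................#...#.#.##..........
234 .........................................................................##.....#..#...........
236 ................#####...................#####............................###.#####.............
238 ...................#...................#...............................#..#####................
240 .......................................#................................#####..................
242 ...................................##..................................##......................
244 ..................................##.#####.#...#..#............................................
```

```bash
python3 -m inch '[{"x":-0.02,"y":-0.0005,"z":-0.0002,"rx":0,"ry":0,"rz":0,"gripper":-0.38},{"x":-0.04,"y":-0.001,"z":-0.0004,"rx":0,"ry":0,"rz":0,"gripper":-0.3},{"x":-0.06,"y":-0.0015,"z":-0.0006,"rx":0,"ry":0,"rz":0,"gripper":-0.2},{"x":-0.06,"y":-0.0015,"z":0.02,"rx":0,"ry":0,"rz":0,"gripper":-0.1},{"x":-0.06,"y":-0.0015,"z":0.02,"rx":0,"ry":0,"rz":0,"gripper":0}]';  python3 cap.py b3; python3 - <<'E'
from h import *
np.set_printoptions(precision=4,suppress=True)
a=cv2.imread('pics/b3.png')[100:300,220:430];A=cv2.resize(a,(480,457),interpolation=cv2.INTER_CUBIC)
sc=cams.grab_frame("scene")[:,:,::-1];save("s9.png",sc[:,:,::-1]);b=sc[130:230,230:300];B=cv2.resize(np.ascontiguousarray(b),(320,457),interpolation=cv2.INTER_CUBIC)
cv2.imwrite('pics/b3c.png',np.hstack([A,B]))
print(go([480,-84,262],1))
E
```

```text
clock: 20.15
ee_pos: [475.1, -314.7, 264.4]
tcp_rot: [[0.006, 0.132, -0.991], [0.027, -0.991, -0.132], [-1.0, -0.026, -0.009]]
contact_force: [0.2, -0.2, -1.7]
gripper_width: 43.0
[ 475.13975805 -314.74737093  264.43965647]
(array([ 0.0085, -0.227 , -0.0339]), array([ 0.1173, -0.0088,  0.028 ]))
```

View pics/b3c.png

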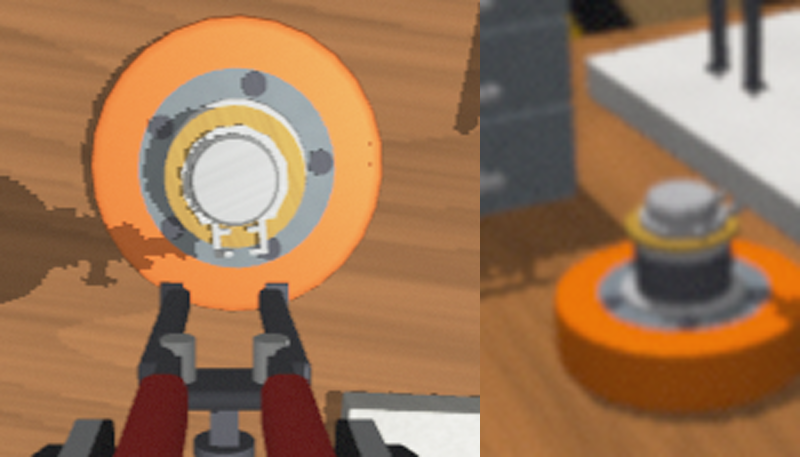

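The ring sits closed around the axle on the brass washer (crop px ~(235,180)), its outline only slightly larger than the axle, and the pliers are clear of it. Now to the caddy.

```bash
python3 -m inch '[{"x":0,"y":-0.03,"z":-0.004,"rx":0.03,"ry":0,"rz":0,"gripper":0.1},{"x":0,"y":-0.08,"z":-0.012,"rx":0.06,"ry":0,"rz":0,"gripper":0.1},{"x":0,"y":-0.13,"z":-0.02,"rx":0.09,"ry":0,"rz":0,"gripper":0.1},{"x":0,"y":-0.18,"z":-0.028,"rx":0.117,"ry":0,"rz":0,"gripper":0.1},{"x":0,"y":-0.22,"z":-0.034,"rx":0.117,"ry":0,"rz":0,"gripper":0.1}]' | head -2; python3 -m inch '[{"x":0,"y":-0.007,"z":0,"rx":0,"ry":0,"rz":0,"gripper":0.1},{"x":0,"y":-0.007,"z":0,"rx":0,"ry":0,"rz":0,"gripper":0.1},{"x":0,"y":-0.007,"z":0,"rx":0,"ry":0,"rz":0,"gripper":0.1}]'; python3 cap.py c1; python3 - <<'E'
from h import *
np.set_printoptions(precision=4,suppress=True)
print(go([480,-84,200],1))
from m import ld
c=ld("c1");im=cv2.imread("pics/c1.png");H,S,V=cv2.split(cv2.cvtColor(im,cv2.COLOR_BGR2HSV))
b=((H>105)&(H<130)&(S>120)).astype(np.uint8);ct=max(cv2.findContours(b,0,2)[0],key=cv2.contourArea)
h=cv2.approxPolyDP(cv2.convexHull(ct),4,True)[:,0];
for p in h: print(p,onz(c,p,90)[:2],onz(c,p,0)[:2])
E
```

```text
clock: 20.88
ee_pos: [481.3, -88.0, 270.3]
clock: 21.25
ee_pos: [480.6, -86.2, 270.3]
tcp_rot: [[0.006, 0.015, -1.0], [0.027, -1.0, -0.015], [-1.0, -0.027, -0.006]]
contact_force: [-0.5, -0.2, -2.8]
gripper_width: 38.6
[480.56856742 -86.1629368  270.30787528]
(array([ 0.0703, -0.0003,  0.0009]), array([-0.0027, -0.0065,  0.0273]))
[278 172] [521.8 -38.7] [515.4 -25.8]
[295 166] [528.2 -56.3] [523.3 -47.9]
[358 170] [ 525.3 -121.1] [ 519.7 -129. ]
[373 176] [ 519.5 -136.8] [ 512.4 -148.6]
[365 257] [ 431.7 -133.1] [ 402.7 -143.9]
[278 252] [435.1 -37.3] [407.  -24.1]
```

```bash
python3 -m inch '[{"x":0.03,"y":0.0008,"z":0,"rx":0,"ry":0,"rz":0,"gripper":0.1},{"x":0.065,"y":0.0017,"z":0,"rx":0,"ry":0,"rz":0,"gripper":0.1},{"x":0.1,"y":0.0027,"z":0.0005,"rx":0,"ry":0,"rz":0,"gripper":0.1},{"x":0.135,"y":0.0036,"z":0.0008,"rx":0,"ry":0,"rz":0,"gripper":0.1},{"x":0.14,"y":0.0038,"z":0.001,"rx":0,"ry":0,"rz":0,"gripper":0.1}]' ; python3 -m inch '[{"x":0.005,"y":0.0001,"z":0,"rx":0,"ry":0,"rz":0,"gripper":0.1},{"x":0.01,"y":0.0003,"z":0,"rx":0,"ry":0,"rz":0,"gripper":0.1},{"x":0.01,"y":0.0003,"z":0,"rx":0,"ry":0,"rz":0,"gripper":0.1}]'
```

```text
clock: 21.92
ee_pos: [478.6, -85.2, 128.5]
tcp_rot: [[0.001, 0.016, -1.0], [0.029, -0.999, -0.016], [-1.0, -0.029, -0.001]]
contact_force: [-0.4, -0.9, -1.5]
gripper_width: 38.7
clock: 22.3
ee_pos: [480.9, -84.4, 121.0]
tcp_rot: [[0.007, 0.018, -1.0], [0.028, -0.999, -0.018], [-1.0, -0.028, -0.008]]
contact_force: [-0.6, -0.8, -2.1]
gripper_width: 38.9
```

```bash
for i in 1 2; do python3 -m inch '[{"x":0.002,"y":0.0,"z":0,"rx":0,"ry":0,"rz":0,"gripper":0.1},{"x":0.004,"y":0.0001,"z":0,"rx":0,"ry":0,"rz":0,"gripper":0.1},{"x":0.004,"y":0.0001,"z":0,"rx":0,"ry":0,"rz":0,"gripper":0.1}]' | grep -v rot; done
```

```text
clock: 22.68
ee_pos: [480.4, -84.3, 116.4]
contact_force: [-0.3, 0.3, -1.8]
gripper_width: 38.6
clock: 23.05
ee_pos: [480.6, -84.2, 112.4]
contact_force: [1.0, 0.6, -2.7]
gripper_width: 38.7
```

```bash
for i in 1 2; do python3 -m inch '[{"x":0.001,"y":0.0,"z":0,"rx":0,"ry":0,"rz":0,"gripper":0.1},{"x":0.002,"y":0.0001,"z":0,"rx":0,"ry":0,"rz":0,"gripper":0.1},{"x":0.002,"y":0.0001,"z":0,"rx":0,"ry":0,"rz":0,"gripper":0.1}]' | grep -v rot; done
```

```text
clock: 23.42
ee_pos: [481.7, -84.2, 111.8]
contact_force: [-1.5, 1.4, 7.3]
gripper_width: 38.6
clock: 23.8
ee_pos: [483.6, -84.4, 111.4]
contact_force: [-1.9, 0.8, 14.9]
gripper_width: 38.9
```

Tips are on the floor. Ease off and release.

```bash
python3 -m inch '[{"x":-0.002,"y":0,"z":0,"rx":0,"ry":0,"rz":0,"gripper":-0.1},{"x":-0.001,"y":0,"z":0,"rx":0,"ry":0,"rz":0,"gripper":-0.25},{"x":0,"y":0,"z":0,"rx":0,"ry":0,"rz":0,"gripper":-0.38},{"x":0,"y":0,"z":0,"rx":0,"ry":0,"rz":0,"gripper":-0.38}]' | grep -v rot; python3 -m inch '[{"x":0.001,"y":0,"z":0,"rx":0,"ry":0,"rz":0,"gripper":-0.45},{"x":0.001,"y":0,"z":0,"rx":0,"ry":0,"rz":0,"gripper":-0.55},{"x":0.0,"y":0,"z":0,"rx":0,"ry":0,"rz":0,"gripper":-0.8},{"x":0.0,"y":0,"z":0,"rx":0,"ry":0,"rz":0,"gripper":-1},{"x":0.0,"y":0,"z":0,"rx":0,"ry":0,"rz":0,"gripper":-1}]' | grep -v rot; python3 cap.py d1; python3 - <<'E'
from m import *
im=cv2.imread("pics/d1.png");h=cv2.cvtColor(im,cv2.COLOR_BGR2HSV);H,S,V=cv2.split(h);red=(((H<6)|(H>172))&(S>150)&(V>40)).astype(np.uint8)
n,l,st,ce=cv2.connectedComponentsWithStats(red)
for i in range(1,n):
    if st[i,4]>60: print(st[i],ce[i])
E
```

```text
clock: 24.3
ee_pos: [480.1, -84.3, 107.9]
contact_force: [1.1, 0.3, -2.0]
gripper_width: 59.3
clock: 24.92
ee_pos: [481.0, -84.4, 108.8]
contact_force: [-0.5, -0.2, -0.6]
gripper_width: 85.1
[480.96148468 -84.37849633 108.78289903]
[ 237  301   55  102 2598] [264.5 351.8]
[ 346  303   52  102 2553] [370.8 353.3]
[ 62 322  42  30 441] [ 82.5 336.6]
```

```bash
python3 -m inch '[{"x":-0.015,"y":-0.0004,"z":0,"rx":0,"ry":0,"rz":0,"gripper":-1},{"x":-0.035,"y":-0.0009,"z":0,"rx":0,"ry":0,"rz":0,"gripper":-1},{"x":-0.06,"y":-0.0016,"z":0,"rx":0,"ry":0,"rz":0,"gripper":-1},{"x":-0.1,"y":-0.0027,"z":0,"rx":0,"ry":0,"rz":0,"gripper":-1},{"x":-0.15,"y":-0.004,"z":0,"rx":0,"ry":0,"rz":0,"gripper":-1}]' | grep -v rot; python3 -m inch '[{"x":-0.03,"y":0,"z":0.03,"rx":0,"ry":0,"rz":0,"gripper":-1},{"x":-0.03,"y":0,"z":0.04,"rx":0,"ry":0,"rz":0,"gripper":-1},{"x":-0.03,"y":0,"z":0.04,"rx":0,"ry":0,"rz":0,"gripper":-1}]' | grep -v rot; python3 cap.py e1; python3 - <<'E'
from m import *
s,t=info("scene"),info("top")
for n in("scene","top"):
    im=cams.grab_frame(n);save("f_"+n+".png",im)
    for th in("pliers","ring","caddy"): print(n,th,[(round(m["conf"],2),m["extent"]) for m in nets.masks_of(n,th)])
def reds(f,b):
    H,S,V=cv2.split(cv2.cvtColor(cv2.imread(f),cv2.COLOR_BGR2HSV));m=(((H<6)|(H>172))&(S>150)&(V>40)).astype(np.uint8)
    k,l,st,ce=cv2.connectedComponentsWithStats(m)
    return [(st[i].tolist(),ce[i]) for i in range(1,k) if st[i,4]>15 and b[0]<ce[i][0]<b[2] and b[1]<ce[i][1]<b[3]]
print(reds("pics/f_scene.png",(290,150,370,260)));print(reds("pics/f_top.png",(310,220,420,330)));print(reds("pics/e1.png",(200,100,460,460)))
print(proj(s,[[476,-85,90],[476,-85,168],[512,-309,100]]),proj(t,[[476,-85,90],[476,-85,168],[512,-309,100]]))
E
```

```text
clock: 25.6
ee_pos: [478.8, -84.5, 259.2]
contact_force: [0.7, -0.2, 0.6]
gripper_width: 85.4
clock: 25.98
ee_pos: [438.5, -86.1, 287.7]
contact_force: [1.3, -0.1, -0.5]
gripper_width: 85.5
[438.49891077 -86.1246402  287.65498438]
scene pliers [(0.69, [413.0, 268.8, 57.3, 29.8]), (0.65, [323.6, 176.4, 30.4, 46.8])]
scene ring [(0.74, [174.9, 196.1, 33.2, 82.3]), (0.43, [264.6, 173.7, 24.1, 6.2])]
scene caddy [(0.84, [300.9, 197.6, 55.7, 61.5]), (0.34, [454.2, 333.6, 60.5, 57.2])]
top pliers [(0.88, [212.1, 319.5, 58.0, 34.9]), (0.48, [350.2, 273.3, 8.2, 6.9])]
top ring []
top caddy [(0.61, [333.8, 255.0, 51.9, 44.7]), (0.59, [288.0, 131.9, 42.5, 52.3])]
[([329, 176, 10, 24, 139], array([333.9, 187.3])), ([339, 186, 14, 22, 135], array([345.5, 196.6]))]
[]
[([283, 189, 25, 37, 518], array([295.2, 207.3])), ([338, 190, 24, 38, 522], array([349.4, 208.7]))]
[[329.1 211.6]
 [330.3 180.6]
 [274.1 172.7]] [[358.8 279. ]
 [364.5 275.8]
 [467.8 264.6]]
```

The pliers stand in the caddy, with both red handles above the rim at scene px (334,187) and (345,197). I'll do one closer numeric check of the ring's closure from above the wheel.

```bash
python3 -m inch '[{"x":0,"y":0.04,"z":0,"rx":-0.03,"ry":0,"rz":0.027,"gripper":-1},{"x":0,"y":0.09,"z":-0.01,"rx":-0.06,"ry":0,"rz":0.027,"gripper":-1},{"x":0,"y":0.14,"z":-0.02,"rx":-0.09,"ry":0,"rz":0.027,"gripper":-1},{"x":0,"y":0.19,"z":-0.035,"rx":-0.11,"ry":0,"rz":0.027,"gripper":-1},{"x":0,"y":0.224,"z":-0.05,"rx":-0.11,"ry":0,"rz":0.027,"gripper":-1}]' | head -2; python3 -m inch '[{"x":0.03,"y":0,"z":0,"rx":0,"ry":0,"rz":0,"gripper":-1},{"x":0.06,"y":0,"z":0,"rx":0,"ry":0,"rz":0,"gripper":-1},{"x":0.08,"y":0,"z":0,"rx":0,"ry":0,"rz":0,"gripper":-1},{"x":0.08,"y":0,"z":0,"rx":0,"ry":0,"rz":0,"gripper":-1}]'; python3 cap.py g1; python3 - <<'E'
from m import *
c=ld("g1");im=cv2.imread("pics/g1.png").astype(int)
u,v=proj(c,[[512.5,-309.5,86]])[0];print("exp ring ctr",u,v)
for dv in(-4,0,4):
    y=int(round(v))+dv; x0=int(u)-45
    print(y,"B:",[int(a) for a in im[y,x0:x0+24,0]],"|",[int(a) for a in im[y,x0+66:x0+92,0]],x0)
H,S,V=cv2.split(cv2.cvtColor(im.astype(np.uint8),cv2.COLOR_BGR2HSV));m=((S<30)&(V>150))
for y in range(int(v)-36,int(v)+50,2): print(y,"".join(".#"[int(a)] for a in m[y,int(u)-45:int(u)+46]))
E
```

```text
clock: 27.05
ee_pos: [493.2, -312.2, 281.8]
clock: 27.55
ee_pos: [493.0, -308.4, 200.4]
tcp_rot: [[0.004, 0.127, -0.992], [0.004, -0.992, -0.127], [-1.0, -0.003, -0.005]]
contact_force: [0.3, -0.2, 0.9]
gripper_width: 85.1
[ 493.04986718 -308.39051156  200.44421966]
exp ring ctr 323.1327559373516 204.24291787014073
200 B: [93, 92, 92, 90, 93, 91, 92, 91, 88, 86, 88, 90, 89, 89, 89, 72, 55, 135, 190, 162, 122, 131, 117, 98] | [160, 170, 202, 213, 215, 198, 142, 91, 93, 94, 96, 96, 96, 93, 95, 135, 160, 160, 161, 161, 161, 161, 159, 160, 161, 159] 278
204 B: [93, 90, 90, 91, 88, 88, 90, 91, 89, 84, 86, 86, 87, 89, 71, 57, 55, 162, 161, 122, 120, 117, 108, 148] | [191, 164, 170, 202, 214, 216, 164, 90, 90, 89, 95, 95, 94, 95, 94, 125, 153, 160, 159, 158, 160, 160, 158, 158, 158, 159] 278
208 B: [93, 92, 92, 90, 89, 90, 91, 90, 89, 88, 87, 85, 84, 86, 88, 90, 72, 104, 121, 119, 131, 116, 96, 161] | [191, 163, 170, 200, 213, 213, 169, 104, 91, 91, 91, 92, 94, 95, 96, 135, 158, 156, 157, 157, 157, 158, 157, 156, 158, 156] 278
168 ......#...##..........................................######
[... 3363 characters left out ...]
............................
240 ............................#......................#.......###.............................
242 ............................#......................############............................
244 ..................................#####.#####.......#####..................................
246 ...........................................................................................
248 ...........................................................................................
250 ...........................................................................................
252 ...........................................................................................
```

Ring outer width is about 48.0 mm, which gives an opening of about 0.03 rad, under the 0.07 limit. The ring is in the groove, so I'll hand in.

```bash
python3 -c "
from h import *
s=r.read_state();print(s['clock'],s['ee_pos'],s['contact_force']);print(r.sign_off())"
```

```text
27.6 [ 494.00055633 -308.93489563  201.9055456 ] [-0.3238456  -0.77718023 -0.37354596]
the job is handed in; nothing more can be done
None
```

The job is done and handed in at 27.6 s, well inside the 64 s limit. The retaining ring is in the axle groove, holding the washer down, and the larger pliers stand tips down in the blue caddy.

**What I did**
- **Pliers:** I squeezed them on the hanger and lifted them off with the ring spread on the tips.
- **Fitting the ring:** I lowered the ring over the axle, pressing the washer with about 6.5 N at first. The press rose to about 7.7 N while I let the pliers out to 58.6 mm so the ring could close.
- **Caddy:** I set the pliers down and let go. The tips pressed the caddy floor with up to about 17 N before I eased off.

**Last checks**
- **Ring:** From above, its outer width is about 48 mm, an opening of roughly 0.03 rad (in the groove means under 0.07). It stayed behind when the pliers were lifted off.
- **Pliers:** Both red handles show above the caddy rim in the scene camera, and the wrist force was back near zero.
- **Not checked:** I inferred how far the washer is pushed down from the force and the ring's closure; I did not measure it. I had used all 12 pictures, so the caddy and final ring checks are numbers only. I also made no separate final check that the other things stayed where they were.

**What went wrong or disagreed**
- **First squeeze:** It was about 4 mm off-centre, so I opened, recentred and squeezed again.
- **Tilt:** The pliers then hung about 1.6° crooked in the gripper, and I corrected the tool by about that angle before lowering the ring.
- **Axle height:** My estimates of the axle end ranged from about 91 to 103 mm. The force on contact settled it at about 100 mm.

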